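# Draw the shuttle out from under the press hood

### The arm

A 7-joint arm with a two-finger parallel gripper is mounted at the origin on a cart in front of the work surface, level with it; the furniture and walls round the work are solid. World frame = base frame: x ahead of the robot, y to its left, z up, the work surface at z = 0. Lengths are in m, angles in rad, forces in N, time in s.
With the tool pointing down it reaches from about 0.425 to 0.925 m from the base axis. Payload 6.8 kg.
Tool frame: the origin (TCP) lies midway between the tips of the shut fingers; the grasp point (between the pads) lies 19 mm behind it; x points along the fingers, y is the direction in which the jaws open and shut, and the axes are right-handed (so a half turn about x gives the same grasp; the last joint's range is limited). The gripper opens to 85 mm and grips with 20 to 120 N. Pads are 22 mm wide; open, the fingers measure 114 mm over their backs; the gripper's body (76 mm by 85 mm) begins 54 mm behind the grasp point. The pads swing forward as they close: fully open they stand 13 mm farther back than shut.
Start: joints at [-0.108, 0.477, 0.022, 1.555, -0.011, 1.109, -0.083], TCP at [0.675, 0, 0.231] pointing down, gripper open.
Joint ranges: [-2.96, 2.96], [-0.34, 2.1], [-1.41, 1.46], [0.24, 2.44], [-1.37, 4.51], [0.17, 1.92], [-2.96, 2.96]. Speed limits (rad/s): [2.39, 2.39, 3.14, 3.14, 3.14, 3.14, 3.14].

### API

Orientations are given as a rotation vector (axis times angle).
In Python, from bench import r gives the robot as it stands.
- The arm moves only by the tool carry_out, never from a script. Its argument "targets" is one flat list of numbers, 7 for each row, row after row: the finger opening in m, from 0 to 0.0854, then the shift along the tool's x, y, z in m, then the turn, a rotation vector about the tool's x, y, z in units of 5 degrees (1.0 is 5 degrees). A call has 1 to 12 rows; each row is the pose to reach, as a shift and turn from the pose measured when the call began, along the tool's axes at that moment; what a row does not reach only later rows make up. A row lasts 1/8 s, in which the tool goes at most 62.5 mm and 10.7 degrees, less where a joint would pass 70% of its speed; a pose out of reach is approached as far as the arm can. A call with a gripper value outside its range is refused whole. The fingers move at their own pace and stop on an object; "squeeze" is the grip in N (left out, the last holds). Time passes only in rows, so rows that repeat a pose let the fingers close. It gives the time, the measured TCP pose, the force and the opening at its end, in the units of the state.
- r.get_obs(): the state, without advancing time (a new reading comes with each control period).
- r.grab_frame(name): name is "scene" or "side" or "wrist"; returns the picture (480x640x3 uint8, blue, green, red); there is no depth.
- r.camera_info(name): a dict with "fx", "fy", "cx", "cy" (pixels), "xyz" and "orientation" of the camera in the world. Camera axes: x right, y up, looking along -z (the intrinsics and any distortion apply to the point x, -y, -z); pixel columns grow to the right and rows downward; lengths in m; the calibration is good to about 2 mm. A picture is of the moment at which its call begins: read the wrist's pose just before it. camera_info takes no time and is no camera call; for the wrist camera it gives the pose at the moment of the call.
- r.hand_in(): hands the job in, once; it reports no verdict.
The state is a dict: "clock": time; "joints": joint angles; "qvel": joint speeds; "tau": joint torques, N m; "tcp_pos": TCP position; "orientation": TCP orientation; "contact_force": force on the tool from outside, world axes, zero at the start; "moment": the same for the moment, N m; "grip_width": finger opening in m.
Only numpy, scipy, OpenCV 4.12 (cv2) and the standard library are available. Lean on these libraries where they do the work, as an engineer would, in place of code of your own. Each camera call takes 0.05 s, during which the arm holds its last target. There are 200 camera calls.

### The job

The small press station's shuttle is parked home under its hood and a nozzle cap has been left standing on its runway. First stand the nozzle cap upright in the blue tray; then take the draw hook from its rack, reach under the hood with it, catch the shuttle's pull eye and draw the shuttle all the way out to its front stop, and hang the hook back in its rack. Never touch the shuttle with the gripper, and leave everything else on the table where it is.

Things in the scene. Friction and masses are not known exactly. Their poses are not given: they have to be found in the camera images.
- hood_edge (a point): Middle of the front lower edge of the fixed press station's grey hood, 165 mm above the table. Axes: x in under the hood, y left, z up. The roof is 136 mm wide, 200 deep, 6 thick; side walls' inner faces are 63 mm off the middle; open only to the front. An air cylinder 64 mm wide stands on the roof 83 to 147 mm behind the edge, up to 231 mm above the table.
- runway_mid (a point): Point on the station's middle line, 60 mm in front of the hood edge, on the aluminium runway plate (top 8 mm above the table, 136 mm wide, it ends 125 mm in front of the hood). Rails 10 mm wide, tops 16 mm above the table, lie 52 mm either side of the middle; rubber bumpers 22 mm high stand at their front ends. Axes as hood_edge.
- eye (a point): Centre of the shuttle's pull eye, 30 mm above the table: a flat-lying oblong ring of 8 mm steel bar, opening 32 mm (along x) by 40 mm (y). A hook tip enters from above. Axes as hood_edge. It starts 55 to 75 mm behind the hood edge. The shuttle's block, 90 mm wide, lies 30 to 110 mm behind the eye's centre, 32 mm high, with a round nest on it to 42 mm above the table.
- shuttle (a joint): Travel of the shuttle out of the hood, along the station's -x, in m: 0 home, 0.13 at the front stop (fully out; the eye is then 55 mm in front of the hood edge). It starts between 0 and 0.02, takes about 1.5 N to slide plus light damping (6 N s/m), and stays where it is left.
- hook_handle (a point): Middle of the draw hook's black square handle, to be gripped: 18 x 18 mm, sides along its x and y, 70 mm long. Loose tool, about 130 g; z points up along the rod. A steel collar 34 mm across, 6 mm thick begins 35 mm below this point; then an 8 mm round straight shank. It starts hanging in the rack, the tip pointing about the way the fork opens (within 0.25 rad).
- hook_bend (a point): Bend at the lower end of the shank, on the rod's line, 176 mm below the handle's middle. From here the last 23 mm turn off toward the hook's -x, 60 degrees away from the shank's downward line. Axes as hook_handle.
- hook_tip (a point): Centre of the rounded end (4 mm radius) of the hook's tip: 20 mm to -x and 11.5 mm below the bend. Axes as hook_handle.
- hook_collar (a point): Middle of the underside of the hook's collar, on the rod's line, 41 mm below the handle's middle. Axes as hook_handle.
- rack_seat (a point): Seat of the fixed hook rack: middle of the fork's top face, 172 mm above the table, where the collar's underside rests. z up; the fork opens to its -x. Slot 16 mm wide, closed 10 mm behind this point. Lips 4 mm high, 21 mm in front and behind, keep the collar in: the hook goes out and in along the slot, collar lifted over them. Rack and tray may have swapped places.
- fork_mouth (a point): Open end of the fork's slot, 36 mm in front of the seat at the fork's top face, axes as rack_seat. The fork is 44 mm wide and 8 mm thick; a post stands 30 to 42 mm behind the seat, up to the fork; the base on the table is 90 x 70 mm, 10 mm thick.
- cap_center (a point): Centre of the loose white nozzle cap, 19 mm across, 40 mm tall, standing upright on the runway 60 to 85 mm in front of the hood edge; 12 g, z up. Its foot is 20 mm below this point.
- tray_floor (a point): Middle of the inner floor (2 mm above the table) of the fixed blue tray, 66 mm along its x, 110 mm along its y, walls 20 mm high and about 2 mm thick; z up.
- threadlocker_mid (a point): Bystander: middle of the red threadlocker bottle with a blue nozzle, standing, 19 x 32 x 93 mm.
- glue_bottle_mid (a point): Bystander: middle of the cream flat glue bottle, standing, 35 x 57 x 82 mm.
- hex_key_mid (a point): Bystander: the black L-shaped hex key lying flat, 31 x 92 x 5 mm.
- screwdriver_mid (a point): Bystander: middle of the screwdriver lying flat, 29 x 185 x 30 mm (long along its y).
- marker_mid (a point): Bystander: middle of the black marker lying flat, 11 x 137 x 13 mm (long along its y).
- post_mid (a point): Bystander: middle of the domed metal post, standing, 76 mm across, 59 mm tall.

How it is judged:
By the outcome, as a careful person would: the job done as asked, in the order asked, and still so for the second after the job is handed in, with the robot touching nothing.
It also fails if it takes over 72 s, if anything falls off the work surface, if the arm or the gripper's body presses on something with over 40 N, if the wrist force passes 120 N, or if a joint passes its speed limit or range.

## Working session

There is one attempt and no reset: what is moved stays moved. The work goes in short steps, Python scripts to look and compute and a tool call to move; the robot and the scene stay as the last step left them, time stands still between calls to the robot, and variables do not carry over. Pictures are saved under pics/ and viewed, about 8 in all and at most 12, crops included, and the job is handed in when it is done.

Besides the shell and the picture viewer there is one more tool, called by a JSON object that holds its "method" and its "body", one argument or row to a line. carry_out: Moves the arm, as the interface text tells. Its arguments: {"type":"object","properties":{"targets":{"type":"array","items":{"type":"number"}},"squeeze":{"type":"number"}},"required":["targets"]}

```bash
ls; mkdir -p pics; python3 - <<'E'
from bench import r
import cv2
for n in("scene","side","wrist"):
    i=r.camera_info(n);print(n,i)
    cv2.imwrite(f"pics/{n}0.png",r.grab_frame(n))
print(r.get_obs())
E
```

```text
pics
scene {'fx': 535.2904608492997, 'fy': 535.2904608492997, 'cx': 324.21780899528494, 'cy': 243.18829966135803, 'xyz': array([-0.35105814, -0.77007062,  0.90237147]), 'orientation': array([ 0.88440762, -0.45665849, -0.86610177])}
side {'fx': 484.1972153952552, 'fy': 484.1972153952552, 'cx': 319.4208193709294, 'cy': 235.05706765553543, 'xyz': array([-0.02446245,  0.67332049,  0.60585652]), 'orientation': array([ 0.4404092 , -1.38736169, -2.18470873])}
wrist {'fx': 347.8312347173887, 'fy': 347.8312347173887, 'cx': 320.2054842135725, 'cy': 236.17474737774052, 'xyz': array([0.67481218, 0.0785522 , 0.37348584]), 'orientation': array([-0.30687561,  0.00252038, -0.00058199])}
{'clock': 0.15, 'joints': array([-0.10808851,  0.47765169,  0.02237741,  1.55617529, -0.01148939,
        1.10930905, -0.08310817]), 'qvel': array([ 1.21954829e-03, -8.98460858e-04,  3.81511045e-05, -5.18782397e-03,
       -2.54601988e-04,  7.86353607e-04, -1.10670001e-03]), 'tau': array([ 1.55385478e-03, -5.96924365e+01,  1.60940632e+00, -2.81490952e+01,
        1.26662746e-02,  6.56643446e-03,  5.58682734e-05]), 'tcp_pos': array([ 6.74561763e-01, -3.43434433e-05,  2.30542571e-01]), 'orientation': array([ 1.20845972,  1.21013522, -1.21031331]), 'contact_force': array([ 0.58915873,  0.4156397 , -0.44839467]), 'moment': array([0.00358743, 0.01737543, 0.02111576]), 'grip_width': 0.08505373654113925}
```

View pics/scene0.png

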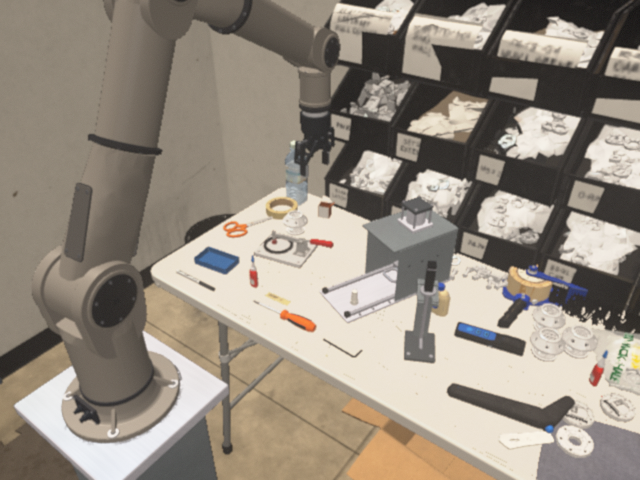

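View pics/side0.png

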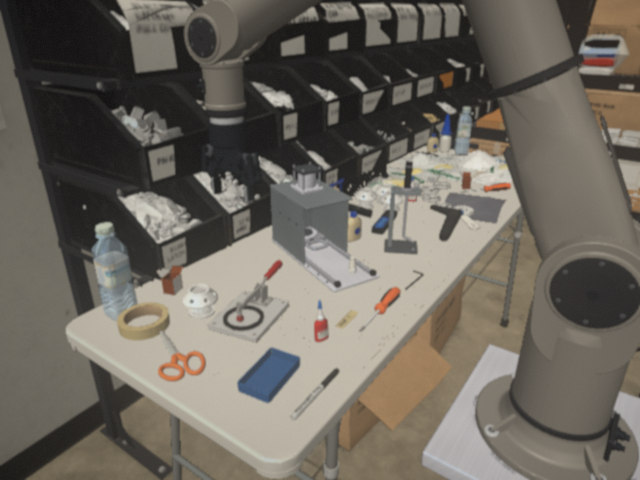

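View pics/wrist0.png

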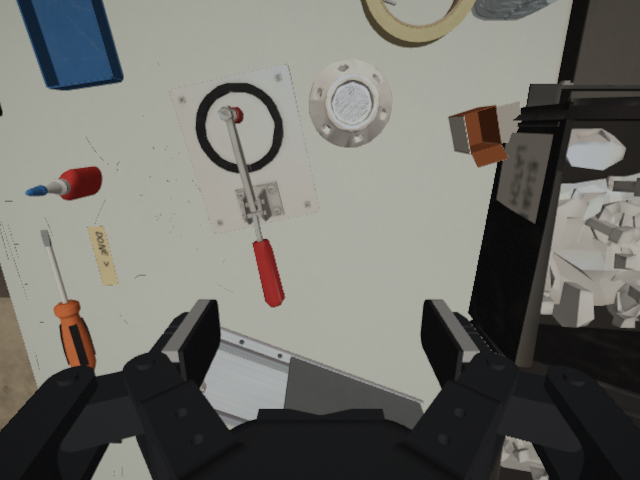

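The scene view shows the blue tray at (216,260), the cap at (354,297) on the runway, and the rack with its hook at (431,270) to (420,345). In the side view the tray is at (270,373), the cap at (352,265) and the handle at (408,175). I'll take a rough triangulation first.

```bash
cat > h.py <<'E'
import numpy as np, cv2
from scipy.spatial.transform import Rotation as R
def cam(i): return np.array(i["xyz"]),R.from_rotvec(i["orientation"]).as_matrix()
def ray(i,p):
    o,M=cam(i); d=M@np.array([(p[0]-i["cx"])/i["fx"],-(p[1]-i["cy"])/i["fy"],-1]); return o,d/np.linalg.norm(d)
def onz(i,p,z):
    o,d=ray(i,p); return o+d*(z-o[2])/d[2]
def tri(*ip):
    A=0;b=0
    for i,p in ip:
        o,d=ray(i,p);P=np.eye(3)-np.outer(d,d);A=A+P;b=b+P@o
    x=np.linalg.solve(A,b)
    return x,[round(1e3*np.linalg.norm((np.eye(3)-np.outer(d,d))@(x-o)),1) for o,d in (ray(*q) for q in ip)]
def proj(i,X):
    o,M=cam(i);c=M.T@(np.array(X)-o);return np.array([i["cx"]-i["fx"]*c[0]/c[2],i["cy"]+i["fy"]*c[1]/c[2]])
E
python3 - <<'E'
from bench import r
from h import *
np.set_printoptions(precision=4,suppress=True)
s,d=r.camera_info("scene"),r.camera_info("side")
for n,a,b in [("cap",(354,297),(352,265)),("handle",(431,270),(408,175)),("rackbase",(420,346),(400,247)),("tray",(216,261),(269,374))]:
    print(n,tri((s,a),(d,b)))
a=cv2.imread("pics/scene0.png")[160:370,290:470];b=cv2.imread("pics/side0.png")[140:300,250:450]
a=cv2.resize(a,None,fx=2.2,fy=2.2,interpolation=3);b=cv2.resize(b,None,fx=2,fy=2,interpolation=3)
c=np.zeros((470,800,3),np.uint8);c[:a.shape[0],:a.shape[1]]=a;c[:b.shape[0],400:800]=b
cv2.imwrite("pics/crop0.png",c)
E
```

```text
cap (array([ 0.5193, -0.2366,  0.0277]), [np.float64(0.6), np.float64(0.6)])
handle (array([ 0.4844, -0.4384,  0.2195]), [np.float64(7.1), np.float64(7.1)])
rackbase (array([ 0.4877, -0.4395,  0.0042]), [np.float64(1.1), np.float64(1.1)])
tray (array([0.4415, 0.1691, 0.0092]), [np.float64(1.2), np.float64(1.2)])
```

View pics/crop0.png

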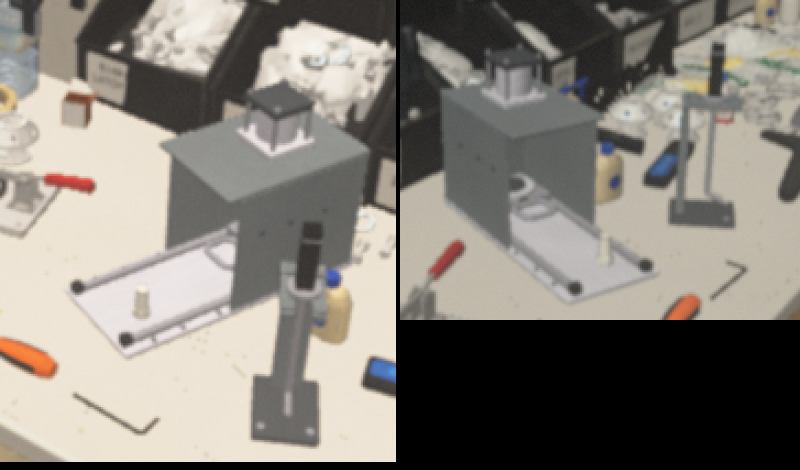

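The rack sits near (0.487,-0.44), with its post on the far side of the hook from the robot. The cap is about (0.52,-0.237) and the tray about (0.44,0.17). I'll take close wrist views over the station and rack.

{"method": "carry_out", "body": {
  "targets": [0.085, -0.06, 0, 0.02, 0, 0, 0, 0.085, -0.17, -0.155, 0.36, 0, 0, 0, 0.085, -0.17, -0.155, 0.36, 0, 0, 0, 0.085, -0.17, -0.155, 0.36, 0, 0, 0, 0.085, -0.17, -0.155, 0.36, 0, 0, 0, 0.085, -0.17, -0.155, 0.36, 0, 0, 0, 0.085, -0.17, -0.155, 0.36, 0, 0, 0, 0.085, -0.17, -0.155, 0.36, 0, 0, 0, 0.085, -0.17, -0.155, 0.36, 0, 0, 0]
}}

```text
clock: 1.27
tcp_pos: [0.5193, -0.3607, 0.4007]
orientation: [1.21, 1.209, -1.212]
contact_force: [-0.2, 0.2, 0.6]
grip_width: 0.0851
```

```bash
cat >> h.py <<'E'
import pickle
def shot(r,tag):
    o=r.get_obs();i=r.camera_info("wrist");im=r.grab_frame("wrist")
    cv2.imwrite(f"pics/{tag}.png",im);pickle.dump((i,o),open(f"{tag}.pkl","wb"))
    print(tag,o["clock"],o["tcp_pos"].round(4),o["joints"].round(3));return i,im
E
python3 -c "
from bench import r
from h import *
shot(r,'wA')"
```

```text
wA 1.275 [ 0.5193 -0.3607  0.4007] [ 0.373  0.305  0.182  1.436 -0.054  1.406  0.554]
```

View pics/wA.png

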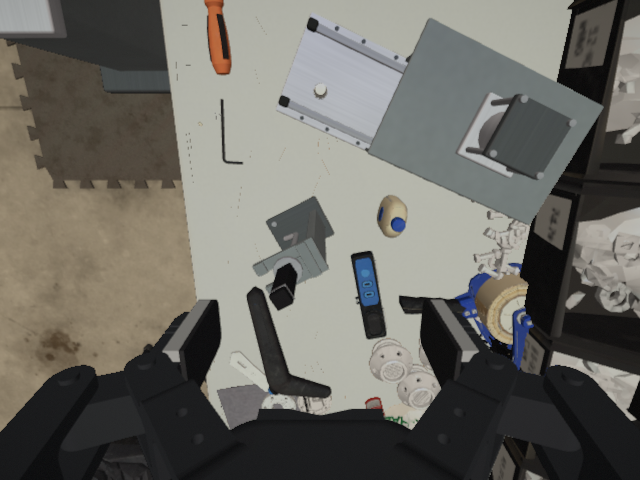

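The runway runs from about (300,60) towards the hood at lower right, the cap top is at (320,90), and the hook handle's top is at (283,295) on the rack. I'll zoom in on the rack and take a second wrist position for parallax.

{"method": "carry_out", "body": {
  "targets": [0.085, 0, -0.05, -0.04, 0, 0, 0, 0.085, 0, -0.06, -0.1, 0, 0, 0, 0.085, 0, -0.06, -0.1, 0, 0, 0, 0.085, 0, -0.06, -0.1, 0, 0, 0]
}}

```text
clock: 1.82
tcp_pos: [0.4609, -0.2572, 0.4002]
orientation: [1.206, 1.214, -1.207]
contact_force: [0.3, -1.0, 0.1]
grip_width: 0.0853
```

```bash
python3 -c "
from bench import r
from h import *
i,b=shot(r,'wB')
a=cv2.imread('pics/wA.png')[190:320,235:345]
def f(p): return proj(i,p)
print(f((0.487,-0.44,.17)),f((.52,-.237,.048)))
x,y=f((0.487,-0.44,.15)).astype(int)
b2=b[max(y-70,0):y+70,x-60:x+60]
A=cv2.resize(a,None,fx=3.6,fy=3.6,interpolation=2);B=cv2.resize(b2,None,fx=3.3,fy=3.3,interpolation=2)
c=np.zeros((600,800,3),np.uint8);c[:A.shape[0],:A.shape[1]]=A;c[:B.shape[0],400:400+B.shape[1]]=B
print(x,y,b2.shape)
cv2.imwrite('pics/crop1.png',c)"
```

```text
wB 1.825 [ 0.4609 -0.2572  0.4002] [ 0.275  0.111  0.13   1.671 -0.015  1.362  0.411]
[341.0979765 345.7793671] [362.91236124 169.97219643]
340 336 (140, 120, 3)
```

View pics/crop1.png

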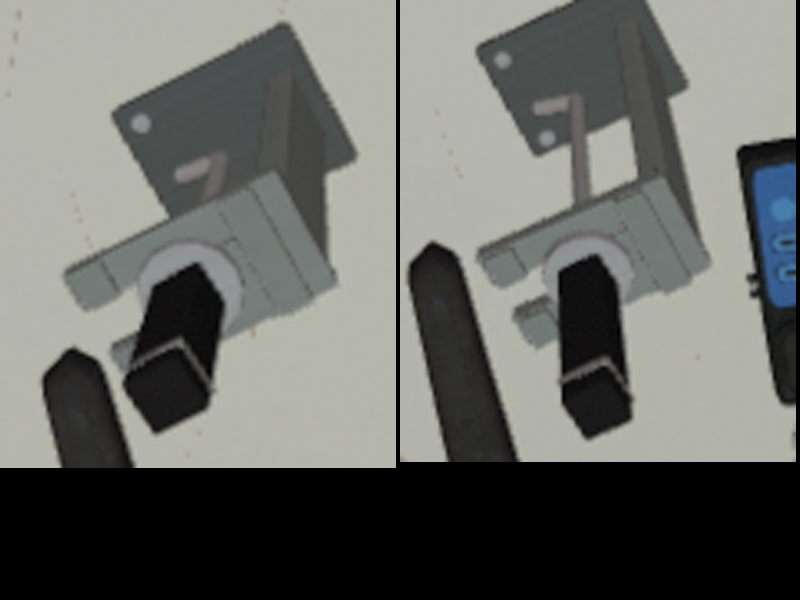

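View pics/wB.png

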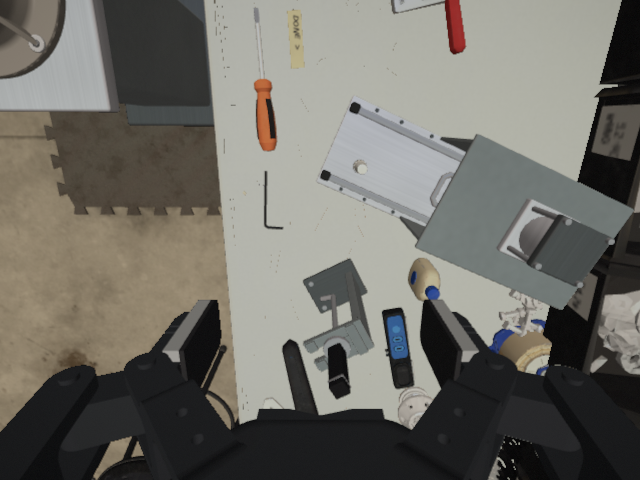

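The fork opens to the lower left in the image (world −x, slightly −y). The hook tip points the same way, and the eye shows at B(438,190). I'll triangulate the corners with sub-pixel refinement.

```bash
cat > m.py <<'E'
from h import *
np.set_printoptions(precision=4,suppress=True)
iA,oA=pickle.load(open('wA.pkl','rb'));iB,oB=pickle.load(open('wB.pkl','rb'))
G={k:cv2.cvtColor(cv2.imread(f'pics/{k}.png'),6) for k in('wA','wB')}
def sub(k,p,w=3):
    q=cv2.cornerSubPix(G[k],np.array([[p]],np.float32),(w,w),(-1,-1),(3,30,.01))[0,0]
    return q if np.hypot(*(q-p))<2.5 else np.array(p,float)
cA=lambda x,y:((x+.5)/3.6-.5+235,(y+.5)/3.6-.5+190)
cB=lambda x,y:((x-400+.5)/3.3-.5+280,(y+.5)/3.3-.5+266)
P={}
for n,a,b in [("roofFL",(430,18),(477,135)),("roofFR",(370,152),(416,245)),("roofBL",(602,105),(633,210)),("roofBR",(530,222),(567,308)),
 ("runL",(311,15),(352,97)),("runR",(278,107),(318,180)),
 ("hL",cA(125,372),cB(562,392)),("hT",cA(180,345),cB(606,368)),("hR",cA(212,392),cB(633,403)),("hB",cA(155,432),cB(588,437)),
 ("fk1",cA(65,270),cB(478,250)),("fkb1",cA(277,173),cB(665,178)),("fkb2",cA(337,283),cB(710,265)),
 ("bend",cA(220,160),cB(577,97)),("tip",cA(180,176),cB(540,108))]:
    w=2 if n[0] in 'h' else 3
    qa,qb=(sub('wA',a,w),sub('wB',b,w)) if n not in("bend","tip") else (a,b)
    P[n],e=tri((iA,qa),(iB,qb)); print(n,np.round(qa,1),np.round(qb,1),P[n],e[0])
yaw=lambda a,b:np.degrees(np.arctan2(*(P[b]-P[a])[[1,0]]))
print("station yaw",yaw("roofFL","roofBL"),yaw("roofFR","roofBR"),yaw("roofFR","roofFL")-90,yaw("runR","runL")-90)
print("hood edge mid",(P["roofFL"]+P["roofFR"])/2,"run front",(P["runL"]+P["runR"])/2)
print("handle top",sum(P[k] for k in("hL","hT","hR","hB"))/4,yaw("hL","hT"),yaw("hB","hR"),yaw("hR","hT"),yaw("hB","hL"))
print("fork",yaw("fk1","fkb1"),yaw("fkb2","fkb1")-90,(P["fkb1"]+P["fkb2"])/2,"tip yaw",yaw("tip","bend"))
# cap top by brightness mask
for k,i,c in(("wA",iA,(320,90)),("wB",iB,(361,167))):
    x,y=c;s=G[k][y-12:y+13,x-12:x+13];print(k);print(s[::2,::2])
E
python3 m.py
```

```text
roofFL [429.1  17.3] [475.8 133.3] [ 0.6218 -0.1847  0.1672] 0.6
roofFR [370. 152.] [413.7 245.9] [ 0.5705 -0.3097  0.1619] 1.8
roofBL [603.4 106.1] [633.2 212. ] [ 0.7958 -0.2647  0.1799] 0.6
roofBR [530. 222.] [567. 308.] [ 0.7485 -0.3816  0.1784] 1.9
runL [309.7  16.6] [352.  97.] [ 0.5053 -0.1378 -0.0049] 0.9
runR [278. 107.] [318. 180.] [ 0.4572 -0.2564  0.0108] 0.9
hL [269.4 293. ] [328.7 384.4] [ 0.4702 -0.4329  0.2463] 0.4
hT [284.6 285.5] [342.1 377.2] [ 0.4843 -0.4274  0.2419] 0.6
hR [293.5 298.5] [350.  386.5] [ 0.4927 -0.4426  0.2384] 0.2
hB [277.6 310.3] [336.3 398.9] [ 0.4779 -0.4502  0.2478] 0.1
fk1 [251.7 265.4] [302.6 341.3] [ 0.4383 -0.4381  0.1642] 0.4
fkb1 [310.8 237. ] [359.5 319. ] [ 0.5082 -0.4008  0.1721] 0.1
fkb2 [328.5 268.4] [374.2 345.4] [ 0.5284 -0.4404  0.1685] 0.3
bend [295.8 234.1] [333.3 295. ] [ 0.4812 -0.4399  0.0339] 0.7
tip [284.6 238.5] [322.1 298.4] [ 0.4632 -0.4489  0.0282] 0.5
station yaw -24.678739563180983 -21.994850089130146 -22.318200183337353 -22.06489495065172
hood edge mid [ 0.5961 -0.2472  0.1646] run front [ 0.4812 -0.1971  0.0029]
ha
[... 941 characters left out ...]
80 179 177 180 182 182 181 180 180 180]
 [179 179 178 178 180 181 179 178 180 182 182 181 180]
 [180 180 179 179 164 166 165 174 180 179 180 182 183]
 [180 179 177 151 143 158 157 161 182 182 181 180 180]
 [181 180 155 138 139 145 151 149 153 179 179 181 181]
 [180 179 144 120 133 175 194 195 174 178 181 180 180]
 [177 179 118  97 142 196 194 194 195 171 181 182 181]
 [178 176 153  89 142 194 194 194 194 180 182 181 182]
 [179 179 175 139 126 194 193 194 193 170 182 182 182]
 [176 176 179 179 164 168 182 184 180 181 182 183 183]
 [178 178 177 176 179 180 181 179 178 180 182 182 182]
 [179 180 179 179 178 177 178 181 182 180 179 179 181]
 [177 177 179 180 180 179 179 177 178 181 183 181 180]]
```

```bash
cat > t.py <<'E'
from h import *
def down(yaw_z):  # tool pointing down, tool z (away from camera) at heading yaw_z
    c,s=np.cos(np.radians(yaw_z)),np.sin(np.radians(yaw_z))
    x=np.array([0,0,-1.]);z=np.array([c,s,0]);return np.column_stack([x,np.cross(z,x),z])
def rel(o,p,M):
    M0=R.from_rotvec(o["orientation"]).as_matrix()
    return np.r_[M0.T@(np.array(p)-o["tcp_pos"]),np.degrees(R.from_matrix(M0.T@M).as_rotvec())/5].round(4)
E
cat > m2.py <<'E'
from m import *
from bench import r
from t import *
pix=[]
for k,i,c in(("wA",iA,(320,90)),("wB",iB,(361,167))):
    x,y=c;s=(G[k][y-9:y+10,x-9:x+10]>186).astype(np.uint8)
    n,l,st,ce=cv2.connectedComponentsWithStats(s);j=1+np.argmax(st[1:,4]);pix.append((i,ce[j]+[x-9,y-9]));print(st[j],pix[-1][1])
top,e=tri(*pix);print("captop",top,e,[onz(i,p,.048) for i,p in pix])
for k,z in(("roofFL",.171),("roofFR",.171)): pass
M=down(-22.3);o=r.get_obs()
print("z over",rel(o,[top[0],top[1],.13],M))
E
python3 m2.py | tail -6
```

```text
[179 180 179 179 178 177 178 181 182 180 179 179 181]
 [177 177 179 180 180 179 179 177 178 181 183 181 180]]
[ 5  3  9 10 78] [320.0641  88.3077]
[ 6  7  9  8 61] [361.9344 168.5902]
captop [ 0.5186 -0.235   0.0486] [np.float64(0.1), np.float64(0.1)] [array([ 0.5187, -0.2348,  0.048 ]), array([ 0.5185, -0.2351,  0.048 ])]
z over [  0.27     0.0584  -0.0228 -13.5109  -0.0259   0.0139]
```

{"method": "carry_out", "body": {
  "targets": [0.055, 0.05, 0.03, -0.01, -2, 0, 0, 0.055, 0.1, 0.058, -0.023, -4, 0, 0, 0.055, 0.14, 0.058, -0.023, -6, 0, 0, 0.055, 0.15, 0.058, -0.023, -8, 0, 0, 0.055, 0.15, 0.058, -0.023, -10, 0, 0, 0.055, 0.15, 0.058, -0.023, -12, 0, 0, 0.055, 0.19, 0.058, -0.023, -13.5, 0, 0, 0.055, 0.24, 0.058, -0.023, -13.5, 0, 0, 0.055, 0.27, 0.058, -0.023, -13.5, 0, 0, 0.055, 0.31, 0.058, -0.023, -13.5, 0, 0, 0.055, 0.31, 0.058, -0.023, -13.5, 0, 0]
}}

```text
clock: 3.25
tcp_pos: [0.5158, -0.2345, 0.0868]
orientation: [0.308, 1.558, -0.306]
contact_force: [1.3, -0.1, 1.5]
grip_width: 0.0549
```

```bash
python3 -c "
from bench import r
from t import *
o=r.get_obs();print(o['joints'].round(3),o['tcp_pos'],rel(o,[.5186,-.235,.014],down(-22.3)))
i,im=shot(r,'wC');print(proj(i,[.5186,-.235,.0486]))"
```

```text
[ 0.365  0.485 -0.062  1.927  0.042  0.741  1.459] [ 0.51583539 -0.23450899  0.0867527 ] [ 0.0727  0.0006  0.0034 -0.0191 -0.108   0.0034]
wC 3.25 [ 0.5158 -0.2345  0.0868] [ 0.365  0.485 -0.062  1.927  0.042  0.741  1.459]
[319.4091035  275.75651759]
```

{"method": "carry_out", "body": {
  "targets": [0.055, 0.04, 0.0006, 0.0034, 0, 0, 0, 0.055, 0.073, 0.0006, 0.0034, 0, 0, 0, 0.055, 0.073, 0.0006, 0.0034, 0, 0, 0, 0.0, 0.073, 0.0006, 0.0034, 0, 0, 0, 0.0, 0.073, 0.0006, 0.0034, 0, 0, 0, 0.0, 0.073, 0.0006, 0.0034, 0, 0, 0, 0.0, 0.073, 0.0006, 0.0034, 0, 0, 0, 0.0, 0.05, 0.0006, 0.003, 0, 0, 0, 0.0, 0.0, 0, 0, 0, 0, 0, 0.0, -0.04, 0, 0, 0, 0, 0, 0.0, -0.04, 0, 0, 0, 0, 0],
  "squeeze": 25
}}

```text
clock: 4.68
tcp_pos: [0.5202, -0.2361, 0.1333]
orientation: [0.307, 1.546, -0.307]
contact_force: [0.7, 0.0, -0.5]
grip_width: 0.0183
```

```bash
cat > tray.py <<'E'
from h import *
from bench import r
from t import *
np.set_printoptions(precision=4,suppress=True)
def q(im):
    hsv=cv2.cvtColor(im,cv2.COLOR_BGR2HSV)
    m=cv2.inRange(hsv,(100,130,20),(118,255,255))
    n,l,st,ce=cv2.connectedComponentsWithStats(m);j=1+np.argmax(st[1:,4])
    c=max(cv2.findContours((l==j).astype(np.uint8),0,1)[0],key=cv2.contourArea)
    return st[j],cv2.approxPolyDP(c,5,True)[:,0]
for n in("scene","side"):
    i=r.camera_info(n);s,p=q(cv2.imread(f"pics/{n}0.png"));print(n,s)
    for a in p: print(a,onz(i,a,.02)[:2],onz(i,a,0)[:2])
o=r.get_obs();print(o['clock'],o['tcp_pos'],o['grip_width'])
E
python3 tray.py
```

```text
scene [459 324  36  16 220]
[459 325] [ 0.5899 -0.4878] [ 0.6113 -0.4814]
[494 337] [ 0.6007 -0.5698] [ 0.6223 -0.5652]
side [443 115   7  19 102]
[446 115] [ 1.0525 -2.1748] [ 1.0892 -2.2721]
[443 132] [ 0.8964 -1.746 ] [ 0.9278 -1.8286]
[449 133] [ 0.8625 -1.7428] [ 0.8928 -1.8253]
4.675 [ 0.5202 -0.2361  0.1333] 0.018288362962884996
```

```bash
sed -i 's/    m=cv2.inRange.*/    m=cv2.inRange(hsv,(95,90,20),(125,255,255));k=np.zeros_like(m);k[sl]=1;m=m*k/; s/def q(im)/def q(im,sl)/; s/q(cv2.imread(f"pics\/{n}0.png"))/q(cv2.imread(f"pics\/{n}0.png"),{"scene":np.s_[235:285,180:250],"side":np.s_[335:410,225:315]}[n])/' tray.py; python3 tray.py
```

```text
scene [195 248  42  25 575]
[195 258] [0.4058 0.2136] [0.423  0.2359]
[223 272] [0.4064 0.1066] [0.4236 0.1265]
[236 259] [0.4694 0.1191] [0.488  0.1393]
[210 248] [0.464  0.2149] [0.4825 0.2372]
side [ 239  350   59   51 1371]
[297 358] [0.4205 0.1148] [0.4357 0.0957]
[273 350] [0.4717 0.1226] [0.4886 0.1038]
[239 388] [0.4536 0.2335] [0.4699 0.2184]
[268 400] [0.395  0.2262] [0.4093 0.2109]
4.675 [ 0.5202 -0.2361  0.1333] 0.018288362962884996
```

```bash
python3 -c "
from bench import r
from t import *
o=r.get_obs()
for p in ([.47,-.1,.24],[.49,.10,.24],[.437,.168,.12]): print(rel(o,p,down(10)))"
```

```text
[-1.070e-01  1.067e-01 -9.800e-02 -6.482e+00  2.980e-02  4.900e-03]
[-1.070e-01  2.992e-01 -1.558e-01 -6.482e+00  2.980e-02  4.900e-03]
[ 1.280e-02  3.419e-01 -2.310e-01 -6.482e+00  2.980e-02  4.900e-03]
```

{"method": "carry_out", "body": {
  "targets": [0.0, -0.05, 0.01, -0.03, 0, 0, 0, 0.0, -0.1, 0.05, -0.06, -2, 0, 0, 0.0, -0.107, 0.1, -0.095, -4, 0, 0, 0.0, -0.107, 0.16, -0.115, -6, 0, 0, 0.0, -0.107, 0.22, -0.13, -6.5, 0, 0, 0.0, -0.107, 0.28, -0.15, -6.5, 0, 0, 0.0, -0.107, 0.3, -0.155, -6.5, 0, 0, 0.0, -0.107, 0.3, -0.155, -6.5, 0, 0]
}}

```text
clock: 5.68
tcp_pos: [0.4905, 0.1029, 0.2396]
orientation: [-0.142, 1.564, 0.142]
contact_force: [0.6, -1.0, -0.6]
grip_width: 0.018
```

```bash
cat > t2.py <<'E'
from h import *
from bench import r
from t import *
np.set_printoptions(precision=4,suppress=True)
i,im=shot(r,'wT')
hsv=cv2.cvtColor(im,cv2.COLOR_BGR2HSV);m=cv2.inRange(hsv,(98,110,40),(122,255,255))
n,l,st,ce=cv2.connectedComponentsWithStats(m)
for j in np.argsort(-st[1:,4])[:3]+1:
    c=max(cv2.findContours((l==j).astype(np.uint8),0,1)[0],key=cv2.contourArea)
    b=cv2.minAreaRect(c);print(st[j]);p=cv2.approxPolyDP(c,5,True)[:,0]
    for a in p: print(a,onz(i,a,.02)[:2],onz(i,a,0)[:2])
o=r.get_obs();print(o['grip_width'],rel(o,[.437,.168,.12],down(10)))
E
python3 t2.py
```

```text
wT 5.675 [0.4905 0.1029 0.2396] [-0.007  0.205 -0.37   1.935  0.088  1.015  1.336]
[ 338  132  111   68 6699]
[341 135] [0.4195 0.1124] [0.4198 0.1136]
[340 195] [0.4793 0.1233] [0.4829 0.1251]
[440 196] [0.4615 0.2273] [0.4641 0.2349]
[447 138] [0.4033 0.2176] [0.4027 0.2247]
[480 334  26  17 103]
[480 335] [0.6162 0.3224] [0.6274 0.3352]
[505 346] [0.6256 0.3572] [0.6373 0.3719]
[505 337] [0.6135 0.3529] [0.6245 0.3674]
[235 130  11  10  79]
[245 133] [0.4348 0.0176] [0.436  0.0136]
[235 136] [0.4395 0.0081] [0.4409 0.0036]
0.01823811526937661 [ 0.1193  0.0758 -0.0409  0.0395  0.0153  0.0145]
```

{"method": "carry_out", "body": {
  "targets": [0.0, 0.0, 0.04, -0.02, 0, 0, 0, 0.0, 0.03, 0.077, -0.0366, 0, 0, 0, 0.0, 0.09, 0.077, -0.0366, 0, 0, 0, 0.0, 0.15, 0.077, -0.0366, 0, 0, 0, 0.0, 0.2, 0.077, -0.0366, 0, 0, 0, 0.0, 0.219, 0.077, -0.0366, 0, 0, 0, 0.0, 0.219, 0.077, -0.0366, 0, 0, 0, 0.0, 0.219, 0.077, -0.0366, 0, 0, 0]
}}

```text
clock: 6.72
tcp_pos: [0.442, 0.1692, 0.0211]
orientation: [-0.14, 1.564, 0.138]
contact_force: [-0.3, 0.8, 0.7]
grip_width: 0.0179
```

```bash
python3 - <<'E'
from h import *
from bench import r
o=r.get_obs();print(o['tcp_pos'],o['joints'].round(3))
X=o['tcp_pos']
out=np.zeros((480,800,3),np.uint8)
for k,n in enumerate(("side","scene")):
    i=r.camera_info(n);im=r.grab_frame(n);c=proj(i,X).astype(int);print(n,c)
    s=im[c[1]-40:c[1]+40,c[0]-33:c[0]+33];s=cv2.resize(s,(400,480),interpolation=2);out[:,400*k:400*k+400]=s
cv2.imwrite("pics/place.png",out)
E
```

```text
[0.44203544 0.16917799 0.02111521] [-0.225  0.501 -0.33   2.163  0.322  0.522  0.948]
side [268 369]
scene [215 257]
```

View pics/place.png

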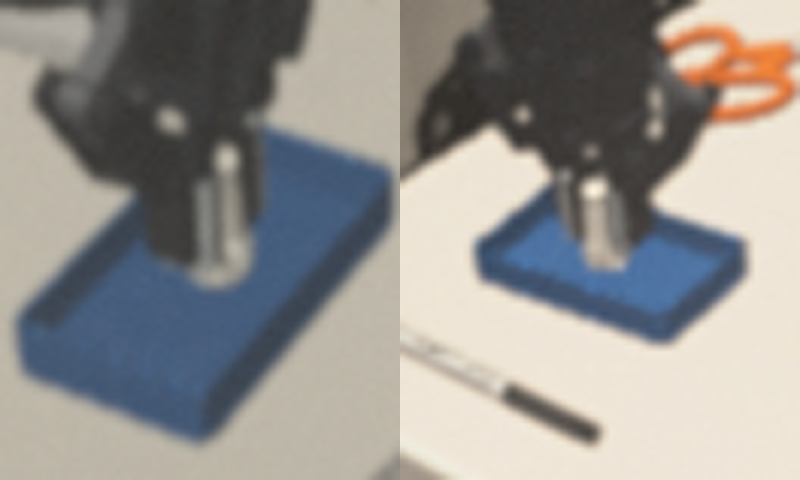

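The cap hangs upright in the jaws over the tray, with its foot at about (222,283) in the side crop, a little below the fingertips. I'll lower it gently.

{"method": "carry_out", "body": {
  "targets": [0.0, 0.006, 0.0, 0, 0, 0, 0, 0.0, 0.01, 0.0, 0, 0, 0, 0, 0.0, 0.0115, 0.0, 0, 0, 0, 0, 0.0, 0.0115, 0.0, 0, 0, 0, 0]
}}

```text
clock: 7.32
tcp_pos: [0.4432, 0.1698, 0.0113]
orientation: [-0.14, 1.561, 0.138]
contact_force: [-2.2, -1.5, 17.1]
grip_width: 0.0183
```

{"method": "carry_out", "body": {
  "targets": [0.0, -0.0005, 0.0, 0, 0, 0, 0, 0.03, -0.0005, 0.0, 0, 0, 0, 0, 0.045, -0.0005, 0.0, 0, 0, 0, 0, 0.045, -0.0005, 0.0, 0, 0, 0, 0, 0.045, -0.03, 0.0, 0, 0, 0, 0, 0.045, -0.08, 0.0, 0, 0, 0, 0, 0.045, -0.14, 0.0, 0, 0, 0, 0, 0.045, -0.2, 0.0, 0, 0, 0, 0, 0.045, -0.25, 0.0, 0, 0, 0, 0, 0.045, -0.25, -0.0, 0, 0, 0, 0]
}}

```text
clock: 8.57
tcp_pos: [0.4439, 0.1711, 0.2652]
orientation: [-0.138, 1.553, 0.139]
contact_force: [1.2, -0.2, -0.1]
grip_width: 0.0452
```

```bash
python3 - <<'E'
from h import *
from bench import r
i,im=shot(r,'wP');j=r.camera_info("side");s=r.grab_frame("side")
m=lambda a:cv2.inRange(cv2.cvtColor(a,cv2.COLOR_BGR2HSV),(0,0,100),(180,70,255))
c=proj(j,[.442,.17,.02]).astype(int);t=m(s[c[1]-22:c[1]+12,c[0]-10:c[0]+10])
n,l,st,ce=cv2.connectedComponentsWithStats(t);print(st,ce+c-[10,22])
c=proj(i,[.442,.17,.04]).astype(int);t=m(im[c[1]-20:c[1]+20,c[0]-20:c[0]+20])
n,l,st,ce=cv2.connectedComponentsWithStats(t);print(st,ce+c-[20,20],c)
for k in range(1,n): print(onz(i,ce[k]+c-[20,20],.042))
E
```

```text
wP 8.575 [0.4439 0.1711 0.2652] [-0.079  0.136 -0.46   1.958  0.075  1.051  1.176]
[[  0   1  20  33 289]
 [  0   0  20  14 119]
 [  6   8  13  26 272]] [[267.33910035 365.29411765]
 [263.68067227 352.        ]
 [269.34191176 369.125     ]]
[[   0    0   40   40 1293]
 [  13    5   18   22  307]] [[317.00541377 196.52977572]
 [319.58306189 191.16286645]] [318 196]
[0.43568632 0.17021095 0.042     ]
```

The cap stands upright in the tray (blob 26 px tall by 13 wide in the side view). Next I'll fit a simple kinematic model from the logged poses, to check whether the tilted reach is feasible.

```bash
cat > kin.py <<'E'
from h import *
from t import *
import itertools,glob
from scipy.optimize import least_squares
lo=np.array([-2.96,-.34,-1.41,.24,-1.37,.17,-2.96]);hi=np.array([2.96,2.1,1.46,2.44,4.51,1.92,2.96])
D=[(np.array([-0.10808851,0.47765169,0.02237741,1.55617529,-0.01148939,1.10930905,-0.08310817]),np.array([.67456,0,.23054]),np.array([1.20845972,1.21013522,-1.21031331]))]
for f in sorted(glob.glob("w?.pkl")):
    o=pickle.load(open(f,"rb"))[1];D.append((o["joints"],o["tcp_pos"],o["orientation"]))
def Rs(q,s):
    M=np.eye(3);L=[M]
    for k in range(7):
        M=M@R.from_euler("z" if k%2==0 else "y",s[k]*q[k]).as_matrix();L.append(M)
    return L
best=None
for t in itertools.product((1,-1),repeat=4):
    s=(t[0],1,t[1],1,t[2],1,t[3])
    T=[Rs(q,s)[-1].T@R.from_rotvec(w).as_matrix() for q,p,w in D]
    m=R.from_matrix(T).mean();e=np.degrees(max((m.inv()*R.from_matrix(x)).magnitude() for x in T))
    if best is None or e<best[0]: best=(e,s,m.as_matrix())
E0,S,RT=best
A=np.vstack([np.hstack([x for k,x in enumerate(Rs(q,S)) if k in(0,1,2,3,4,5,6,7)]) for q,p,w in D]);b=np.hstack([p for q,p,w in D])
P=np.linalg.solve(A.T@A+1e-6*np.eye(24),A.T@b);res=np.abs(A@P-b).max()
def fk(q):
    L=Rs(q,S);return np.hstack(L)@P,L[-1]@RT
def ik(p,M,q0):
    f=lambda q:np.r_[(fk(q)[0]-p)*10,R.from_matrix(M.T@fk(q)[1]).as_rotvec()*2,.002*(q-q0)]
    best=None
    for d in(0,.4,-.4):
        z=np.clip(q0+np.array([0,0,d,0,-d,0,0]),lo+.02,hi-.02)
        s=least_squares(f,z,bounds=(lo+.01,hi-.01))
        if best is None or s.cost<best.cost:best=s
    q=best.x;return q,1e3*np.linalg.norm(fk(q)[0]-p),np.degrees(R.from_matrix(M.T@fk(q)[1]).magnitude())
if __name__=="__main__":
    np.set_printoptions(precision=3,suppress=True)
    print(E0,S,res);print(P.reshape(8,3))
E
cat > plan.py <<'E'
from kin import *
np.set_printoptions(precision=3,suppress=True)
ys=np.radians(-22.3);ex=np.array([np.cos(ys),np.sin(ys),0]);ez=np.array([0,0,1.]);ey=np.cross(ez,ex)
E=np.array([.596,-.247,0])
def station(th,beta,tip_x,tip_z,g=.010):
    """hook tilt th, tool tilted th-beta; g: grasp point above handle middle along rod; returns TCP, M"""
    u=np.cos(np.radians(th))*ez-np.sin(np.radians(th))*ex   # rod up
    hx=np.cos(np.radians(th))*ex+np.sin(np.radians(th))*ez
    tip=E+ex*tip_x+ez*tip_z
    grasp=tip+.020*hx+(.1875+g)*u
    a=np.radians(th-beta);tx=np.sin(a)*ex-np.cos(a)*ez;tz=np.cos(a)*ex+np.sin(a)*ez
    return grasp+.019*tx,np.column_stack([tx,np.cross(tz,tx),tz])
if __name__=="__main__":
    q0=np.array([.365,.3,-.06,1.9,.04,.6,1.46])
    for th in(40,45,50):
        for be in(0,10,20,30):
            print(th,be)
            for tx,tz in((.065,.02),(-.06,.02)):
                q,e,a=ik(*station(th,be,tx,tz),q0);print("   ",tx,round(e,1),round(a,2),q)
    # rack
    for be in(0,10,20,30):
        h=np.radians(25);hx=np.array([np.cos(h),np.sin(h),0]);a=np.radians(-be)
        t=np.sin(a)*hx-np.cos(a)*ez;tz=np.cos(a)*hx+np.sin(a)*ez
        print("rack",be,ik(np.array([.481,-.439,.223])+.019*t,np.column_stack([t,np.cross(tz,t),tz]),np.array([.6,.3,.1,1.6,0,1.2,2.4])))
E
python3 kin.py; python3 plan.py
```

```text
2.626448094265457e-07 (-1, 1, -1, 1, -1, 1, -1) 9.472385546009654e-05
[[-0.009 -0.005  0.076]
 [ 0.012 -0.006  0.076]
 [ 0.007 -0.006  0.272]
 [-0.007 -0.015  0.272]
 [ 0.017 -0.015  0.237]
 [-0.017 -0.009  0.237]
 [ 0.008 -0.009  0.097]
 [-0.005  0.001  0.097]]
40 0
    0.065 0.0 0.0 [-0.233  0.387  0.645  2.047 -1.175  0.18   2.581]
    -0.06 0.0 0.0 [ 0.891  0.166 -0.664  2.338  1.729  0.18  -0.214]
40 10
    0.065 0.0 0.0 [0.229 0.321 0.059 2.025 0.131 0.278 1.345]
    -0.06 0.0 0.0 [0.155 0.127 0.101 2.293 0.269 0.21  1.185]
40 20
    0.065 0.0 0.0 [ 0.3    0.345 -0.024  1.95   0.095  0.501  1.385]
    -0.06 0.0 0.0 [ 0.284  0.152 -0.039  2.219  0.132  0.428  1.318]
40 30
    0.065 0.0 0.0 [ 0.327  0.381 -0.053  1.875  0.059  0.713  1.42 ]
    -0.06 0.0 0.0 [ 0.316  0.19  -0.069  2.149  0.063  0.631  1.384]
45 0
    0.065 0.0 0.0 [ 1.052  0.466 -0.923  2.133  1.881  0.42  -0.208]
    -0.06 0.0 0.0 [ 1.429  0.486 -1.4    2.373  1.917  0.603 -0.274]
45 10
    0.065 0.0 0.0 [ 0.494  0.315 -0.246  2.106  0.861  0.18   0.655]
    -0.06 0.0 0.0 [ 0.836  0.156 -0.624  2.353  1.29   0.1
[... 709 characters left out ...]
50 30
    0.065 0.0 0.0 [ 0.285  0.336 -0.011  2.028  0.102  0.432  1.371]
    -0.06 0.0 0.0 [ 0.26   0.148 -0.021  2.295  0.155  0.358  1.285]
rack 0 (array([ 0.634,  0.468,  0.005,  1.635, -0.002,  1.039,  2.646]), np.float64(2.626785850148065e-05), np.float64(2.0585158082043438e-05))
rack 10 (array([0.56 , 0.493, 0.059, 1.611, 0.136, 1.129, 2.556]), np.float64(1.681368653748183e-05), np.float64(9.412917449591813e-06))
rack 20 (array([0.495, 0.525, 0.107, 1.589, 0.26 , 1.225, 2.487]), np.float64(1.5973266217530745e-05), np.float64(1.533668468079624e-05))
rack 30 (array([0.438, 0.562, 0.151, 1.569, 0.37 , 1.324, 2.437]), np.float64(2.0574215148478192e-05), np.float64(2.414465819690976e-05))
```

The model fits within 0.1 mm. Tilting the rod 48° and gripping it 25° off its axis keeps every pose comfortably inside the joint range. Next are the numbers for the hook pickup.

```bash
cat > rack.py <<'E'
from plan import *
HY=25.5; SEAT=np.array([.481,-.4395,.172])
def rack(dx=0,dz=0,be=25,g=.010,hy=HY,fy=27.3):
    """TCP pose when hook hangs dx out along the fork(-x), dz lifted"""
    h=np.radians(hy);hx=np.array([np.cos(h),np.sin(h),0]);f=np.radians(fy);a=np.radians(-be)
    t=np.sin(a)*hx-np.cos(a)*ez;tz=np.cos(a)*hx+np.sin(a)*ez
    p=SEAT+ez*(.041+g+dz)-dx*np.array([np.cos(f),np.sin(f),0])
    return p+.019*t,np.column_stack([t,np.cross(tz,t),tz])
E
python3 - <<'E'
from rack import *
from bench import r
np.set_printoptions(precision=4,suppress=True)
o=r.get_obs()
p,M=rack(0,.09);print(p,rel(o,p,M));print(rel(o,[.46,-.15,.36],M)); print(ik(p,M,o["joints"])[0])
E
```

```text
[ 0.4738 -0.443   0.2958] [-0.0339 -0.6089 -0.0759 -3.0326  5.0329 -0.64  ]
[-0.0985 -0.3182 -0.0376 -3.0326  5.0329 -0.64  ]
[ 0.6571  0.4667 -0.1538  1.481   0.4234  1.4749  2.426 ]
```

{"method": "carry_out", "body": {
  "targets": [0.05, -0.04, -0.04, 0, 0, 0, 0, 0.05, -0.08, -0.09, 0, 0, 0, 0, 0.05, -0.1, -0.15, -0.01, -1, 1.5, -0.2, 0.05, -0.1, -0.21, -0.02, -2, 3, -0.4, 0.05, -0.1, -0.27, -0.03, -3, 5, -0.6, 0.05, -0.1, -0.33, -0.04, -3.03, 5.03, -0.64, 0.05, -0.1, -0.39, -0.05, -3.03, 5.03, -0.64, 0.05, -0.1, -0.45, -0.06, -3.03, 5.03, -0.64, 0.05, -0.1, -0.51, -0.07, -3.03, 5.03, -0.64, 0.05, -0.09, -0.57, -0.075, -3.03, 5.03, -0.64, 0.05, -0.06, -0.609, -0.076, -3.03, 5.03, -0.64, 0.05, -0.034, -0.609, -0.076, -3.03, 5.03, -0.64]
}}

```text
clock: 10.18
tcp_pos: [0.4713, -0.4464, 0.2917]
orientation: [-0.44, 1.974, 0.282]
contact_force: [0.2, 0.1, -0.3]
grip_width: 0.0502
```

```bash
python3 - <<'E'
from rack import *
from bench import r
np.set_printoptions(precision=4,suppress=True)
i,im=shot(r,"wR");o=r.get_obs()
print(rel(o,*rack(0,.04)),rel(o,*rack(0,0)))
h=np.radians(HY);hx=np.array([np.cos(h),np.sin(h),0]);hy=np.cross(ez,hx)
for a,b in((1,1),(1,-1),(-1,-1),(-1,1)): 
    q=proj(i,SEAT+ez*.076+.009*(a*hx+b*hy));cv2.circle(im,tuple(q.astype(int)),2,(0,0,255),-1)
cv2.imwrite("pics/wRm.png",im)
E
```

```text
wR 10.175 [ 0.4713 -0.4464  0.2917] [ 0.53   0.521 -0.064  1.416  0.375  1.496  2.398]
[ 0.0369 -0.0012  0.0205  0.0129 -0.0689 -0.0994] [ 0.0731 -0.0015  0.0376  0.0129 -0.0689 -0.0994]
```

View pics/wRm.png

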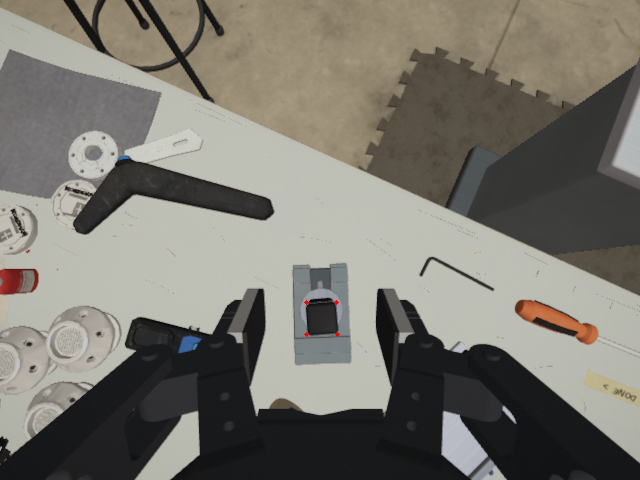

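The predicted handle corners (305..337, 302..335) sit on the black handle top, and the jaws straddle it evenly. I'll descend and grip.

{"method": "carry_out", "body": {
  "targets": [0.05, 0.018, -0.001, 0.01, 0, -0.07, -0.1, 0.05, 0.037, -0.0012, 0.0205, 0, -0.07, -0.1, 0.05, 0.057, -0.0014, 0.03, 0, -0.07, -0.1, 0.05, 0.073, -0.0015, 0.0376, 0, -0.07, -0.1, 0.05, 0.073, -0.0015, 0.0376, 0, -0.07, -0.1, 0.0, 0.073, -0.0015, 0.0376, 0, -0.07, -0.1, 0.0, 0.073, -0.0015, 0.0376, 0, -0.07, -0.1, 0.0, 0.073, -0.0015, 0.0376, 0, -0.07, -0.1, 0.0, 0.073, -0.0015, 0.0376, 0, -0.07, -0.1, 0.0, 0.073, -0.0015, 0.0376, 0, -0.07, -0.1],
  "squeeze": 90
}}

```text
clock: 11.48
tcp_pos: [0.4743, -0.4435, 0.2071]
orientation: [-0.447, 1.967, 0.283]
contact_force: [0.9, 1.0, 5.7]
grip_width: 0.017
```

```bash
python3 - <<'E'
from rack import *
from bench import r
np.set_printoptions(precision=4,suppress=True)
o=r.get_obs();pickle.dump(o,open("grasp.pkl","wb"));print(o['tcp_pos'],o['grip_width'],o['contact_force'],o['moment'])
p0,M0=rack();print(rel(o,p0,M0))
for a in((0,.010),(.07,.010),(.11,.08)):
    p,M=rack(*a);print(a,rel(o,p-p0+o["tcp_pos"],R.from_rotvec(o["orientation"]).as_matrix()))
E
```

```text
[ 0.4743 -0.4435  0.2071] 0.01703051052732965 [0.9119 0.9999 5.723 ] [-0.0754 -0.087   0.0132]
[0.0013 0.0007 0.0003 0.0025 0.0101 0.0225]
(0, 0.01) [-0.0091 -0.     -0.0042  0.      0.      0.    ]
(0.07, 0.01) [ 0.0205 -0.0021 -0.0677  0.      0.      0.    ]
(0.11, 0.08) [-0.0262 -0.0035 -0.1334  0.      0.      0.    ]
```

{"method": "carry_out", "body": {
  "targets": [0.0, -0.006, 0, -0.003, 0, 0, 0, 0.0, -0.011, 0, -0.005, 0, 0, 0, 0.0, -0.011, 0, -0.005, 0, 0, 0, 0.0, -0.003, -0.0005, -0.022, 0, 0, 0, 0.0, 0.007, -0.001, -0.043, 0, 0, 0, 0.0, 0.019, -0.002, -0.068, 0, 0, 0, 0.0, 0.019, -0.002, -0.068, 0, 0, 0, 0.0, -0.0, -0.003, -0.1, 0, 0, 0, 0.0, -0.026, -0.0035, -0.133, 0, 0, 0, 0.0, -0.026, -0.0035, -0.133, 0, 0, 0]
}}

```text
clock: 12.72
tcp_pos: [0.3756, -0.4963, 0.2904]
orientation: [-0.447, 1.965, 0.275]
contact_force: [0.3, -0.6, -2.2]
grip_width: 0.0168
```

```bash
python3 - <<'E'
from rack import *
from bench import r
np.set_printoptions(precision=4,suppress=True)
o=r.get_obs();print(o['tcp_pos'],o['grip_width'],o['contact_force'])
for a in((-.10,.12),(-.06,.09),(-.02,.06)):
    p,M=station(48,25,*a);print(a,p,rel(o,p,M),ik(p,M,o["joints"])[0])
E
```

```text
[ 0.3756 -0.4963  0.2904] 0.016795245063441558 [ 0.3331 -0.6052 -2.1663]
(-0.1, 0.12) [ 0.3869 -0.1613  0.2495] [-0.0296  0.2982  0.1557  9.795  -8.963   0.2445] [ 0.6388 -0.172  -0.3937  2.345  -0.0122  0.5583  1.4277]
(-0.06, 0.09) [ 0.4239 -0.1764  0.2195] [-0.0135  0.2689  0.1928  9.795  -8.963   0.2445] [ 0.5412 -0.0431 -0.32    2.3217  0.1173  0.4675  1.3062]
(-0.02, 0.06) [ 0.461  -0.1916  0.1895] [ 0.0026  0.2396  0.23    9.795  -8.963   0.2445] [ 0.3897  0.0732 -0.1691  2.2904  0.2034  0.3897  1.232 ]
```

{"method": "carry_out", "body": {
  "targets": [0.0, -0.02, 0.03, 0.01, 0.6, -0.55, 0, 0.0, -0.03, 0.07, 0.03, 2, -1.8, 0.05, 0.0, -0.03, 0.12, 0.05, 3.4, -3.1, 0.08, 0.0, -0.03, 0.17, 0.08, 4.8, -4.4, 0.12, 0.0, -0.03, 0.22, 0.11, 6.2, -5.7, 0.16, 0.0, -0.03, 0.26, 0.13, 7.6, -7, 0.2, 0.0, -0.03, 0.29, 0.15, 9, -8.2, 0.22, 0.0, -0.03, 0.298, 0.156, 9.8, -8.96, 0.24, 0.0, -0.03, 0.298, 0.156, 9.8, -8.96, 0.24, 0.0, -0.03, 0.298, 0.156, 9.8, -8.96, 0.24]
}}

```text
clock: 13.98
tcp_pos: [0.3878, -0.1617, 0.2499]
orientation: [0.227, 1.155, -0.344]
contact_force: [1.3, -0.3, -1.0]
grip_width: 0.0171
```

```bash
python3 - <<'E'
from rack import *
from bench import r
np.set_printoptions(precision=4,suppress=True)
i,im=shot(r,"wH");o=r.get_obs();print(o['grip_width'],rel(o,*station(48,25,-.1,.12)))
cv2.imwrite("pics/wHf.png",cv2.rotate(im,cv2.ROTATE_180))
for n,x,y,z in(("eye",.065,0,.03),("runL",-.125,.068,.008),("runR",-.125,-.068,.008),("edgeL",0,.068,.165),("edgeR",0,-.068,.165),("tip",-.1,0,.12)):
    print(n,[639,479]-proj(i,E+ex*x+ey*y+ez*z))
E
```

```text
wH 13.975 [ 0.3878 -0.1617  0.2499] [ 0.515 -0.173 -0.288  2.349  0.032  0.563  1.381]
0.01672627458792247 [-0.      0.0002 -0.0013 -0.001  -0.0064  0.0079]
eye [319.1398 169.6547]
runL [261.4481 285.658 ]
runR [377.1748 285.6436]
edgeL [255.5734 105.114 ]
edgeR [383.2259 105.1648]
tip [319.4988 200.4258]
```

View pics/wHf.png

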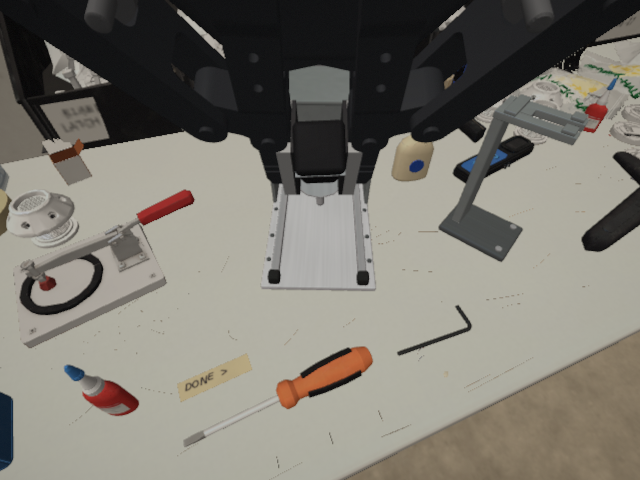

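The hook tip appears at (320,200), exactly as predicted, and the runway corners match within 2 px. The handle hides the eye, so I'll locate it from the earlier wB and wC frames.

```bash
python3 - <<'E'
from rack import *
out=np.zeros((560,800,3),np.uint8)
for k,n in enumerate(("wB","wC")):
    i,o=pickle.load(open(n+".pkl","rb"));im=cv2.imread(f"pics/{n}.png")
    for x in(.055,.075): print(n,x,[proj(i,E+ex*(x+d)+ez*.034).round(0) for d in(-.024,-.016,.016)],proj(i,E+ey*.068+ez*.165),proj(i,E-ey*.068+ez*.165))
    c=proj(i,E+ex*.04+ez*.034).astype(int);h=(40,35) if k==0 else (100,70)
    x0,y0=max(c[0]-h[0],0),max(c[1]-h[1],0);s=im[y0:y0+2*h[1],x0:x0+2*h[0]]
    f=5 if k==0 else 2;s=cv2.resize(s,None,fx=f,fy=f,interpolation=2);print(n,"origin",x0,y0,"scale",f)
    out[:min(560,s.shape[0]),400*k:400*k+s.shape[1]]=s[:560,:400]
cv2.imwrite("pics/eye.png",out)
E
```

```text
wB 0.055 [array([433., 184.]), array([438., 186.]), array([457., 194.])] [475.621 132.365] [415.641 246.351]
wB 0.075 [array([445., 189.]), array([450., 191.]), array([469., 200.])] [475.621 132.365] [415.641 246.351]
wB origin 398 151 scale 5
wC 0.055 [array([346., 409.]), array([346., 418.]), array([345., 454.])] [597.103 651.857] [159.41  652.477]
wC 0.075 [array([346., 432.]), array([345., 441.]), array([345., 474.])] [597.103 651.857] [159.41  652.477]
wC origin 245 349 scale 2
```

View pics/eye.png

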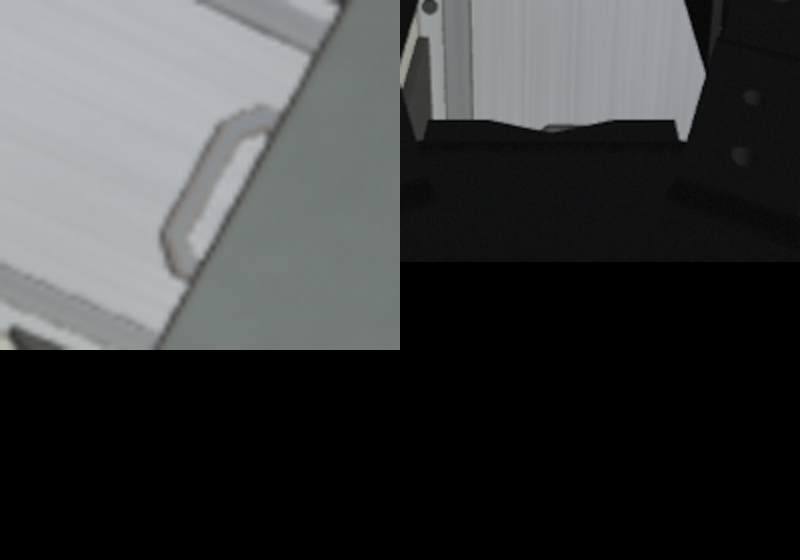

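The left crop shows the eye's front bar, with its centreline near wB (437.6,186.6).

```bash
python3 - <<'E'
from rack import *
from bench import r
np.set_printoptions(precision=4,suppress=True)
i,_=pickle.load(open("wB.pkl","rb"))
for n,p in(("mid",(200,180)),("outer",(191,176)),("inner",(209,186)),("endL",(228,118)),("endR",(168,238))):
    w=onz(i,(np.array(p)+.5)/5-.5+[398,151],.032)-E;print(n,w@ex,w@ey)
i,_=pickle.load(open("wC.pkl","rb"));w=onz(i,((560-400)/2+245,125/2+349),.033)-E;print("wC outer",w@ex,w@ey)
o=r.get_obs()
for a in((-.04,.075),(.02,.06),(.058,.055),(.058,.02)):
    p,M=station(48,25,*a);print(a,rel(o,p,M),ik(p,M,o["joints"])[0])
E
```

```text
mid 0.040116720294074024 -0.0005088928940985213
outer 0.037107001641222916 -0.00047729557951302
inner 0.04341365586936962 -0.0010646002006717645
endL 0.03900982143575907 0.018672294807753363
endR 0.0395784648476136 -0.019493076785656815
wC outer 0.03390870889377638 -0.014741783508629138
(-0.04, 0.075) [ 0.0648  0.0003  0.0363 -0.001  -0.0064  0.0079] [ 0.4965  0.0182 -0.2784  2.3063  0.1725  0.4271  1.2577]
(0.02, 0.06) [ 0.102   0.0003  0.0857 -0.001  -0.0064  0.0079] [ 0.4356  0.1434 -0.2078  2.2096  0.229   0.4034  1.2242]
(0.058, 0.055) [ 0.1215  0.0003  0.1188 -0.001  -0.0064  0.0079] [ 0.4101  0.2103 -0.1734  2.1382  0.2319  0.4074  1.2342]
(0.058, 0.02) [ 0.1537  0.0003  0.1051 -0.001  -0.0064  0.0079] [ 0.3467  0.2632 -0.1043  2.1719  0.2599  0.3194  1.202 ]
```

The eye centre is about 60 mm behind the edge and on the midline. I'll insert above the ring and then lower into it.

{"method": "carry_out", "body": {
  "targets": [0.0, 0.032, 0, 0.018, 0, 0, 0, 0.0, 0.065, 0, 0.036, 0, 0, 0, 0.0, 0.083, 0, 0.061, 0, 0, 0, 0.0, 0.102, 0, 0.086, 0, 0, 0, 0.0, 0.112, 0, 0.102, 0, 0, 0, 0.0, 0.1218, 0, 0.119, 0, 0, 0, 0.0, 0.1218, 0, 0.119, 0, 0, 0, 0.0, 0.1218, 0, 0.119, 0, 0, 0]
}}

```text
clock: 15.02
tcp_pos: [0.5327, -0.2216, 0.1841]
orientation: [0.227, 1.156, -0.344]
contact_force: [-0.1, 0.6, -0.8]
grip_width: 0.0168
```

```bash
python3 - <<'E'
from rack import *
from bench import r
np.set_printoptions(precision=4,suppress=True)
o=r.get_obs();i,im=shot(r,"wI");print(o['contact_force'],o['grip_width'])
for a in((.059,.055),(.059,.02),(.04,.02)):
    p,M=station(48,25,*a);print(a,rel(o,p,M))
E
```

```text
wI 15.025 [ 0.5327 -0.2216  0.1841] [ 0.507  0.219 -0.282  2.132  0.294  0.418  1.179]
[-0.105   0.6293 -0.8141] 0.016759058490555957
(0.059, 0.055) [ 0.0001  0.0005  0.0013 -0.0003 -0.0184  0.0117]
(0.059, 0.02) [ 0.0323  0.0006 -0.0123 -0.0003 -0.0184  0.0117]
(0.04, 0.02) [ 0.0249  0.0005 -0.0298 -0.0003 -0.0184  0.0117]
```

Now I'll lower slowly, settle, and check the force.

{"method": "carry_out", "body": {
  "targets": [0.0, 0.011, 0.0003, -0.003, 0, 0, 0, 0.0, 0.022, 0.0005, -0.008, 0, 0, 0, 0.0, 0.0323, 0.0006, -0.0123, 0, 0, 0, 0.0, 0.0323, 0.0006, -0.0123, 0, 0, 0, 0.0, 0.0323, 0.0006, -0.0123, 0, 0, 0]
}}

```text
clock: 15.7
tcp_pos: [0.5342, -0.2214, 0.1497]
orientation: [0.227, 1.155, -0.344]
contact_force: [0.4, -0.1, -0.1]
grip_width: 0.0167
```

```bash
python3 - <<'E'
from rack import *
from bench import r
np.set_printoptions(precision=4,suppress=True)
o=r.get_obs();print(o['contact_force'],o['tcp_pos'])
for a in((.059,.02),(.03,.02),(-.02,.02),(-.06,.02),(-.070,.02)):
    p,M=station(48,25,*a);print(a,rel(o,p,M))
E
```

```text
[ 0.3644 -0.0504 -0.1236] [ 0.5342 -0.2214  0.1497]
(0.059, 0.02) [ 0.0001 -0.0002 -0.0001  0.0024 -0.0143  0.0098]
(0.03, 0.02) [-0.0112 -0.0002 -0.0268  0.0024 -0.0143  0.0098]
(-0.02, 0.02) [-0.0306 -0.0002 -0.0728  0.0024 -0.0143  0.0098]
(-0.06, 0.02) [-0.0462 -0.0003 -0.1097  0.0024 -0.0143  0.0098]
(-0.07, 0.02) [-0.0501 -0.0003 -0.1189  0.0024 -0.0143  0.0098]
```

{"method": "carry_out", "body": {
  "targets": [0.0, -0.0045, -0.0002, -0.011, 0, 0, 0, 0.0, -0.009, -0.0002, -0.021, 0, 0, 0, 0.0, -0.0135, -0.0002, -0.032, 0, 0, 0, 0.0, -0.018, -0.0002, -0.043, 0, 0, 0, 0.0, -0.0225, -0.0002, -0.0535, 0, 0, 0, 0.0, -0.027, -0.0002, -0.064, 0, 0, 0, 0.0, -0.0306, -0.0002, -0.0728, 0, 0, 0, 0.0, -0.0306, -0.0002, -0.0728, 0, 0, 0]
}}

```text
clock: 16.7
tcp_pos: [0.4594, -0.1916, 0.149]
orientation: [0.227, 1.157, -0.345]
contact_force: [-0.4, 0.4, -1.8]
grip_width: 0.0169
```

```bash
python3 - <<'E'
from rack import *
from bench import r
np.set_printoptions(precision=4,suppress=True)
o=r.get_obs();i,im=shot(r,"wJ");print(o['contact_force'],o['moment'],o['tcp_pos'])
for a in((-.02,.02),(-.06,.02),(-.069,.02),(-.073,.02)):
    p,M=station(48,25,*a);print(a,rel(o,p,M))
for n in("scene","side"):
    im=r.grab_frame(n);cv2.imwrite(f"pics/{n}J.png",im);print(n,proj(r.camera_info(n),E-.006*ex+.03*ez))
E
```

```text
wJ 16.7 [ 0.4594 -0.1916  0.149 ] [ 0.455  0.152 -0.245  2.327  0.369  0.292  1.067]
[-0.3857  0.3681 -1.7861] [ 0.2169  0.5601 -0.0351] [ 0.4594 -0.1916  0.149 ]
(-0.02, 0.02) [ 0.0001  0.0006  0.0015 -0.0017 -0.0369  0.0222]
(-0.06, 0.02) [-0.0154  0.0005 -0.0354 -0.0017 -0.0369  0.0222]
(-0.069, 0.02) [-0.0189  0.0005 -0.0437 -0.0017 -0.0369  0.0222]
(-0.073, 0.02) [-0.0205  0.0005 -0.0474 -0.0017 -0.0369  0.0222]
scene [371.7552 283.133 ]
side [329.9511 255.0884]
```

{"method": "carry_out", "body": {
  "targets": [0.0, -0.0045, 0.0005, -0.01, 0, 0, 0, 0.0, -0.009, 0.0005, -0.02, 0, 0, 0, 0.0, -0.0135, 0.0005, -0.031, 0, 0, 0, 0.0, -0.0165, 0.0005, -0.038, 0, 0, 0, 0.0, -0.0185, 0.0005, -0.0425, 0, 0, 0, 0.0, -0.0195, 0.0005, -0.045, 0, 0, 0, 0.0, -0.0205, 0.0005, -0.0475, 0, 0, 0, 0.0, -0.0205, 0.0005, -0.0475, 0, 0, 0]
}}

```text
clock: 17.85
tcp_pos: [0.4138, -0.1719, 0.1499]
orientation: [0.228, 1.155, -0.345]
contact_force: [6.7, -3.7, -8.2]
grip_width: 0.0165
```

```bash
python3 - <<'E'
from rack import *
from bench import r
np.set_printoptions(precision=4,suppress=True)
o=r.get_obs();i,im=shot(r,"wK");print(o['contact_force'],o['moment'],o['tcp_pos'])
for a in((-.073,.02),(-.077,.02)):
    p,M=station(48,25,*a);print(a,rel(o,p,M))
out=np.zeros((480,800,3),np.uint8)
for k,n in enumerate(("scene","side")):
    im=r.grab_frame(n);c=proj(r.camera_info(n),E-.055*ex+.03*ez).astype(int);print(n,c)
    out[:,400*k:400*k+400]=cv2.resize(im[c[1]-48:c[1]+48,c[0]-40:c[0]+40],(400,480),interpolation=2)
cv2.imwrite("pics/out.png",out)
E
```

```text
wK 17.85 [ 0.4138 -0.1719  0.1499] [ 0.484  0.071 -0.292  2.424  0.362  0.273  1.048]
[ 6.7427 -3.6586 -8.1882] [-0.0615 -0.3824  0.0618] [ 0.4138 -0.1719  0.1499]
(-0.073, 0.02) [-0.0004 -0.0003 -0.0019 -0.0071 -0.0112  0.0095]
(-0.077, 0.02) [-0.002  -0.0003 -0.0055 -0.0071 -0.0112  0.0095]
scene [356 289]
side [340 262]
```

The force is 7.7 N, well above the 1.5 N sliding friction, so the shuttle is probably at its stop. I'll confirm with a small extra pull.

{"method": "carry_out", "body": {
  "targets": [0.0, -0.0015, -0.0002, -0.004, 0, 0, 0, 0.0, -0.002, -0.0002, -0.0055, 0, 0, 0, 0.0, -0.002, -0.0002, -0.0055, 0, 0, 0]
}}

```text
clock: 18.38
tcp_pos: [0.4124, -0.171, 0.151]
orientation: [0.229, 1.148, -0.344]
contact_force: [21.0, -9.7, -22.6]
grip_width: 0.0166
```

```bash
python3 - <<'E'
from rack import *
from bench import r
np.set_printoptions(precision=4,suppress=True)
o=r.get_obs();print(o['contact_force'],o['moment'],o['tcp_pos'])
for a in((-.075,.02),(-.066,.02),(-.066,.06),(-.10,.09)):
    p,M=station(48,25,*a);print(a,rel(o,p,M))
i,im=shot(r,"wL")
out=np.zeros((480,800,3),np.uint8)
for k,n in enumerate(("scene","side")):
    im=r.grab_frame(n);c=proj(r.camera_info(n),E-.055*ex+.03*ez).astype(int)
    out[:,400*k:400*k+400]=cv2.resize(im[c[1]-48:c[1]+48,c[0]-40:c[0]+40],(400,480),interpolation=2)
cv2.imwrite("pics/out2.png",out)
E
```

```text
[ 20.9648  -9.6883 -22.6292] [-1.1952 -2.0938 -0.1759] [ 0.4124 -0.171   0.151 ]
(-0.075, 0.02) [ 0.0004 -0.0006 -0.0026 -0.0253  0.0631 -0.02  ]
(-0.066, 0.02) [ 0.004  -0.0006  0.0056 -0.0253  0.0631 -0.02  ]
(-0.066, 0.06) [-0.0327 -0.0005  0.0214 -0.0253  0.0631 -0.02  ]
(-0.1, 0.09) [-0.0737 -0.0005  0.0021 -0.0253  0.0631 -0.02  ]
wL 18.375 [ 0.4124 -0.171   0.151 ] [ 0.539  0.067 -0.347  2.427  0.373  0.268  1.035]
```

View pics/out2.png

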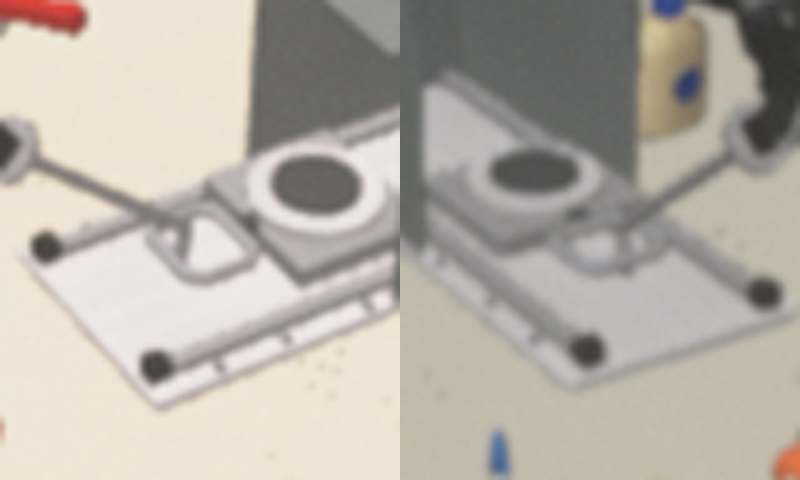

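The pull force jumped to 23 N with no more travel, and both views show the shuttle block out of the hood and the ring near the bumpers, so it is at its stop. I'll unhook next: slightly forward, up, then away.

{"method": "carry_out", "body": {
  "targets": [0.0, 0.003, -0.0006, 0.004, 0, 0.06, 0, 0.0, 0.0045, -0.0006, 0.007, 0, 0.06, 0, 0.0, 0.0045, -0.0006, 0.007, 0, 0.06, 0, 0.0, -0.014, -0.0005, 0.015, 0, 0.06, 0, 0.0, -0.033, -0.0005, 0.022, 0, 0.06, 0, 0.0, -0.051, -0.0005, 0.03, 0, 0.06, 0, 0.0, -0.08, -0.0005, 0.02, 0, 0.06, 0, 0.0, -0.12, -0.0005, 0.02, 0, 0.06, 0, 0.0, -0.12, -0.0005, 0.02, 0, 0.06, 0, 0.0, -0.12, -0.0005, 0.02, 0, 0.06, 0]
}}

```text
clock: 19.77
tcp_pos: [0.3846, -0.1605, 0.2684]
orientation: [0.23, 1.154, -0.344]
contact_force: [-0.4, 0.1, -1.4]
grip_width: 0.0168
```

```bash
python3 - <<'E'
from rack import *
from bench import r
np.set_printoptions(precision=4,suppress=True)
i,im=shot(r,"wM");o=r.get_obs();print(o['contact_force'],o['grip_width'])
# predicted hook points in the tool frame (nominal grasp)
p0,M0=station(48,25,0,0);th=np.radians(48);u=np.cos(th)*ez-np.sin(th)*ex;hx=np.cos(th)*ex+np.sin(th)*ez
M=R.from_rotvec(o["orientation"]).as_matrix()
W=lambda X:o["tcp_pos"]+M@M0.T@(np.array(X)-p0)
X={"tip":E,"bend":E+.02*hx+.0115*u,"collar":E+.02*hx+.1465*u}
for n,v in X.items(): print(n,proj(i,W(v)),[proj(r.camera_info(c),W(v)).round(1) for c in("scene","side")])
# tip in wH vs now: fixed camera-tool geometry, so difference shows slip
a=cv2.cvtColor(cv2.imread("pics/wH.png"),6);b=cv2.cvtColor(im,6)
t=proj(i,W(E));x,y=t.astype(int)
iH,oH=pickle.load(open("wH.pkl","rb"))
MH=R.from_rotvec(oH["orientation"]).as_matrix();tH=proj(iH,oH["tcp_pos"]+MH@M0.T@(E-p0));print("tip pred H",tH,"M",t)
tp=a[int(tH[1])-25:int(tH[1])+22,int(tH[0])-22:int(tH[0])+22]
for nm,g in(("H",a),("M",b)):
    s=g[y-16:y+10,x-12:x+13];print(nm);print(s[::2,::2])
E
```

```text
wM 19.775 [ 0.3846 -0.1605  0.2684] [ 0.607 -0.205 -0.354  2.323 -0.027  0.614  1.444]
[ 0.0409  0.1721 -1.6211] 0.016910783464641938
tip [319.3235 278.6689] [array([341.3, 261.2]), array([353.4, 230. ])]
bend [319.2904 300.0419] [array([343.3, 253. ]), array([352.5, 220.4])]
collar [318.4577 313.1245] [array([306. , 233.5]), array([382.3, 196.5])]
tip pred H [319.2808 279.3537] M [319.3235 278.6689]
H
[[176 176 175 176 175 177 176 177 177 176 178 180 178]
 [176 177 174 175 174 177 176 176 177 176 178 179 178]
 [176 176 174 174 174 177 176 176 177 176 177 179 178]
 [175 176 174 174 174 177 176 176 177 176 178 179 178]
 [175 175 173 173 173 176 176 176 177 176 177 179 178]
 [174 175 174 173 173 176 176 175 177 176 177 179 178]
 [175 175 173 173 173 162 121 144 177 176 176 178 178]
 [174 175 173 172 159  88 108 109 146 176 177 178 177]
 [175 175 173 172 155  91 109 113 136 176 177 178 178]
 [175 175 174 173 155  89 108 112 133 176 177 178 177]
 [175 175 173 163 150 101 116 107 125 161 170 178 177]
 [162 151 131 132 143 143 143 145 142 141 132 114 128]
 [140 140 144 146 146 143 142 145 144 144 141 140 141]]
M
[[141 135 128 119 117 110 101 108 124 127 130 135 140]
 [112 113 122 135 142 147 151 146 147 146 137 130 130]
 [145 168 174 176 176 176 174 173 175 175 173 170 149]
 [178 177 174 175 176 176 174 173 175 175 173 174 171]
 [178 177 174 173 161 157 156 155 160 170 173 174 171]
 [178 160 100  43  53  55  55  57  57  62  99 159 171]
 [ 89  51  65  71  73  73  74  72  72  73  66  59 123]
 [ 58  73  74  73  73  91 110 111  79  73  73  74  65]
 [ 73  73  72  72  71  92 110 114 101  72  73  73  73]
 [ 71  72  71  71  69  91 110 115 103  71  72  72  73]
 [ 73  73  72  72  85 104 118 109 107  75  71  72  72]
 [ 73  86 109 134 144 144 144 146 143 142 133 111 102]
 [141 142 146 148 148 144 144 146 145 146 143 141 142]]
```

The hook slipped by at most about 1 px in the grip, so the recorded grasp pose still holds for rehanging. I'll go back in front of the fork.

```bash
cat > back.py <<'E'
from rack import *
from bench import r
import sys
np.set_printoptions(precision=4,suppress=True)
g=pickle.load(open("grasp.pkl","rb"));MG=R.from_rotvec(g["orientation"]).as_matrix();p0=rack()[0]
o=r.get_obs();print(o["tcp_pos"],o["contact_force"],o["grip_width"])
for a in((.11,.08),(.085,.013),(.04,.013),(0,.013),(0,.004),(0,0)): print(a,rel(o,rack(*a)[0]-p0+g["tcp_pos"],MG))
E
python3 back.py|head -2
```

```text
[ 0.3845 -0.1605  0.2679] [ 0.0409  0.1721 -1.6211] 0.016910783464641938
(0.11, 0.08) [ 0.0283 -0.3114  0.1178 -9.8532  8.9955 -0.2183]
```

{"method": "carry_out", "body": {
  "targets": [0.0, 0, -0.04, 0.01, -1, 1, 0, 0.0, 0, -0.09, 0.02, -2.4, 2.2, -0.05, 0.0, 0, -0.14, 0.04, -3.8, 3.5, -0.1, 0.0, 0.005, -0.19, 0.06, -5.2, 4.8, -0.12, 0.0, 0.01, -0.23, 0.08, -6.6, 6, -0.15, 0.0, 0.015, -0.27, 0.1, -8, 7.3, -0.18, 0.0, 0.02, -0.3, 0.11, -9.3, 8.5, -0.2, 0.0, 0.0283, -0.3114, 0.1178, -9.85, 9, -0.22, 0.0, 0.0283, -0.3114, 0.1178, -9.85, 9, -0.22, 0.0, 0.0283, -0.3114, 0.1178, -9.85, 9, -0.22]
}}

```text
clock: 21.08
tcp_pos: [0.3764, -0.4934, 0.286]
orientation: [-0.446, 1.968, 0.284]
contact_force: [-0.3, 0.3, -0.1]
grip_width: 0.017
```

```bash
python3 back.py; python3 - <<'E'
from h import *
from bench import r
i,im=shot(r,"wN")
E
```

```text
[ 0.3764 -0.4934  0.286 ] [-0.281   0.2764 -0.1313] 0.01698398522238892
(0.11, 0.08) [-0.0009 -0.0006 -0.0005 -0.0033 -0.0043 -0.0177]
(0.085, 0.013) [ 0.0493  0.0002  0.0504 -0.0033 -0.0043 -0.0177]
(0.04, 0.013) [ 0.0303  0.0016  0.0912 -0.0033 -0.0043 -0.0177]
(0, 0.013) [ 0.0134  0.0029  0.1274 -0.0033 -0.0043 -0.0177]
(0, 0.004) [ 0.0215  0.0029  0.1312 -0.0033 -0.0043 -0.0177]
(0, 0) [ 0.0252  0.0029  0.1329 -0.0033 -0.0043 -0.0177]
wN 21.075 [ 0.3764 -0.4934  0.286 ] [ 0.652  0.438 -0.045  1.557  0.402  1.388  2.502]
```

{"method": "carry_out", "body": {
  "targets": [0.0, 0.025, 0, 0.025, 0, 0, 0, 0.0, 0.0493, 0.0002, 0.0504, 0, 0, 0, 0.0, 0.0493, 0.0002, 0.0504, 0, 0, 0, 0.0, 0.04, 0.001, 0.07, 0, 0, 0, 0.0, 0.0303, 0.0016, 0.0912, 0, 0, 0, 0.0, 0.024, 0.002, 0.105, 0, 0, 0, 0.0, 0.018, 0.0025, 0.117, 0, 0, 0, 0.0, 0.0134, 0.0029, 0.1274, 0, 0, 0, 0.0, 0.0134, 0.0029, 0.1274, 0, 0, 0, 0.0, 0.0134, 0.0029, 0.1274, 0, 0, 0]
}}

```text
clock: 22.38
tcp_pos: [0.4735, -0.4442, 0.2208]
orientation: [-0.446, 1.969, 0.282]
contact_force: [-0.5, -0.1, -1.0]
grip_width: 0.0169
```

```bash
python3 back.py
```

```text
[ 0.4735 -0.4442  0.2208] [-0.4618 -0.1057 -1.0321] 0.016945584844632343
(0.11, 0.08) [-0.014  -0.0034 -0.1267 -0.0172 -0.0106 -0.0126]
(0.085, 0.013) [ 0.0361 -0.0025 -0.0758 -0.0172 -0.0106 -0.0126]
(0.04, 0.013) [ 0.0171 -0.001  -0.035  -0.0172 -0.0106 -0.0126]
(0, 0.013) [ 0.0002  0.0003  0.0012 -0.0172 -0.0106 -0.0126]
(0, 0.004) [ 0.0084  0.0003  0.005  -0.0172 -0.0106 -0.0126]
(0, 0) [ 0.012   0.0003  0.0067 -0.0172 -0.0106 -0.0126]
```

{"method": "carry_out", "body": {
  "targets": [0.0, 0.004, 0.0003, 0.003, 0, 0, 0, 0.0, 0.0084, 0.0003, 0.005, 0, 0, 0, 0.0, 0.011, 0.0003, 0.0062, 0, 0, 0, 0.0, 0.012, 0.0003, 0.0067, 0, 0, 0, 0.0, 0.012, 0.0003, 0.0067, 0, 0, 0]
}}

```text
clock: 23.0
tcp_pos: [0.4743, -0.4436, 0.2072]
orientation: [-0.446, 1.969, 0.282]
contact_force: [-0.2, -0.4, 0.2]
grip_width: 0.0172
```

```bash
python3 back.py|sed -n '1p;7p'
```

```text
[ 0.4743 -0.4436  0.2072] [-0.2419 -0.4227  0.1787] 0.017223264718596903
(0, 0) [ 0.0001  0.0001  0.0001 -0.0193 -0.0097 -0.0108]
```

{"method": "carry_out", "body": {
  "targets": [0.0, 0.0009, 0, 0.0004, 0, 0, 0, 0.0, 0.0018, 0, 0.0008, 0, 0, 0, 0.0, 0.0018, 0, 0.0008, 0, 0, 0]
}}

```text
clock: 23.38
tcp_pos: [0.4744, -0.4437, 0.2071]
orientation: [-0.446, 1.968, 0.28]
contact_force: [-1.8, 2.9, 9.4]
grip_width: 0.0167
```

The hook is seated (9 N upward at the same pose it was taken from). I'll release it and retreat straight up.

{"method": "carry_out", "body": {
  "targets": [0.02, 0, 0, 0, 0, 0, 0, 0.03, 0, 0, 0, 0, 0, 0, 0.05, 0, 0, 0, 0, 0, 0, 0.05, 0, 0, 0, 0, 0, 0, 0.05, -0.018, 0, -0.0085, 0, 0, 0, 0.05, -0.045, 0, -0.021, 0, 0, 0, 0.05, -0.09, 0, -0.042, 0, 0, 0, 0.05, -0.145, 0, -0.068, 0, 0, 0, 0.05, -0.18, 0, -0.085, 0, 0, 0, 0.05, -0.18, 0.0, -0.085, 0, 0, 0]
}}

```text
clock: 24.62
tcp_pos: [0.474, -0.4444, 0.4118]
orientation: [-0.449, 1.962, 0.274]
contact_force: [0.3, -0.1, 0.3]
grip_width: 0.0503
```

```bash
cat > chk.py <<'E'
from rack import *
from bench import r
np.set_printoptions(precision=4,suppress=True)
i,im=shot(r,"wQ");o=r.get_obs();print(o["contact_force"])
# handle top blob (very dark) near prediction
c=proj(i,SEAT+ez*.076).astype(int);g=cv2.cvtColor(im,6);w=20;s=g[c[1]-w:c[1]+w,c[0]-w:c[0]+w]
m=(s<45).astype(np.uint8);n,l,st,ce=cv2.connectedComponentsWithStats(m)
j=1+np.argmax(st[1:,4]);q=ce[j]+c-w;print("handle",st[j],q,c,"xy@.248",onz(i,q,.248))
L=[]
for nm,f in(("scene","scene"),("side","side")):
    k=r.camera_info(nm);a=r.grab_frame(nm);cv2.imwrite(f"pics/{nm}Z.png",a);L.append((k,a))
    b=cv2.imread(f"pics/{nm}0.png")
    c=proj(k,SEAT+ez*.02).astype(int);y0,x0=c[1]-45,c[0]-25
    d=np.abs(a[y0:y0+110,x0:x0+50].astype(int)-b[y0:y0+110,x0:x0+50]).sum(2)
    print(nm,"rack diff mean",d.mean(),(d>90).sum())
    D=(np.abs(a.astype(int)-b).sum(2)>100).astype(np.uint8);n,l,st,ce=cv2.connectedComponentsWithStats(D)
    print([(list(x),) for x in st[1:] if x[4]>25])
E
python3 chk.py
```

```text
wQ 24.625 [ 0.474  -0.4444  0.4118] [ 0.523  0.456 -0.063  1.251  0.372  1.697  2.473]
[ 0.3568 -0.5983 -1.3579]
handle [ 12  10  18  20 249] [320.9719 298.2209] [322 299] xy@.248 [ 0.4801 -0.4411  0.248 ]
scene rack diff mean 3.8774545454545453 0
[([np.int32(104), np.int32(0), np.int32(11), np.int32(21), np.int32(93)],), ([np.int32(149), np.int32(0), np.int32(5), np.int32(12), np.int32(32)],), ([np.int32(174), np.int32(0), np.int32(53), np.int32(30), np.int32(761)],), ([np.int32(238), np.int32(0), np.int32(15), np.int32(23), np.int32(167)],), ([np.int32(272), np.int32(0), np.int32(230), np.int32(59), np.int32(7152)],), ([np.int32(210), np.int32(24), np.int32(126), np.int32(153), np.int32(5182)],), ([np.int32(208), np.int32(28), np.int32(14), np.int32(23), np.int32(156)],), ([np.int32(132), np.int32(30), np.int32(71), np.int32(240), np.int32(3354)],), ([np.int32(437), np.int32(46), np.int32(44), np.int32(37), np.int32(1304)],), ([np.int32(434), np.int32(60), np.int32(6), np.int32(20), np.int32(71)],), ([np.int32(425), np.int32(89), np.int32(50), np.int32(54), np.int32(1950)],), ([np.
[... 5155 characters left out ...]
2)],), ([np.int32(633), np.int32(216), np.int32(7), np.int32(6), np.int32(28)],), ([np.int32(527), np.int32(218), np.int32(9), np.int32(18), np.int32(45)],), ([np.int32(304), np.int32(230), np.int32(8), np.int32(6), np.int32(40)],), ([np.int32(305), np.int32(237), np.int32(16), np.int32(10), np.int32(94)],), ([np.int32(318), np.int32(244), np.int32(17), np.int32(9), np.int32(127)],), ([np.int32(527), np.int32(244), np.int32(54), np.int32(74), np.int32(1699)],), ([np.int32(305), np.int32(249), np.int32(49), np.int32(20), np.int32(363)],), ([np.int32(573), np.int32(256), np.int32(67), np.int32(72), np.int32(2710)],), ([np.int32(264), np.int32(357), np.int32(12), np.int32(24), np.int32(205)],)]
```

```bash
python3 - <<'E'
from rack import *
from bench import r
o2=cv2.imread("pics/out2.png")
for k,n in enumerate(("scene","side")):
    im=cv2.imread(f"pics/{n}Z.png");c=proj(r.camera_info(n),E-.055*ex+.03*ez).astype(int)
    a=cv2.resize(im[c[1]-48:c[1]+48,c[0]-40:c[0]+40],(400,480),interpolation=2);b=o2[:,400*k:400*k+400]
    sl=np.s_[100:300,205:390] if k==0 else np.s_[110:270,60:220]
    s,_=cv2.phaseCorrelate(*(np.float32(cv2.cvtColor(x[sl],6)) for x in(a,b)));print(n,"shift(px of camera)",np.array(s)/5,np.abs(a[sl].astype(int)-b[sl]).mean())
r.hand_in();print(r.get_obs()["clock"])
E
```

```text
scene shift(px of camera) [ 0.004 -0.006] 1.6105585585585585
side shift(px of camera) [-0.008  0.008] 2.0332552083333333
the job is handed in; nothing more can be done
the job is handed in; nothing more can be done
```

The job is done and handed in, at about 25 s of the 72 s allowed. The cap stands in the blue tray, the shuttle is at its front stop, and the hook is back in its rack.

- **Cap:** It stands upright near the middle of the tray; the last side-view check gave a blob 26 px tall by 13 px wide.
- **Shuttle:** I drew it out by the eye with the hook tilted 48°. At the end, one more small pull raised the force from about 8 N to 23 N along the pull with almost no movement. After unhooking, the shuttle had moved less than 0.01 px in both cameras compared with its position at the stop.
- **Hook:** It is seated at the pose it was taken from. Both cameras show the rack area essentially unchanged from the start, and the handle top is within 2 mm of where it was.
- **Other objects:** A before/after image comparison showed changes on the table only at the tray, runway and shuttle. Everything else that changed was the arm's own outline or its background.

No check failed. Two results were slightly off but had no effect: the hook slipped about 1 px in the grip during the pull, and the handle top measured about 4 mm low at first (0.244 m against 0.248 m expected). I had used all 12 picture views by the end, so the last checks were numerical.

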